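# Set up the mat cutter: blade depth by clicks, end stop by setting block

## Task

Set up the mat cutter for the next board. On the sloping cutting head, turn the black blade-depth knob clockwise fully home against its stop, then back it off (anticlockwise) exactly seven clicks. Lay the plain aluminium setting block lengthwise on the guide rail against the left end plate and slide the rail stop along the rail until the block is just nipped between the two; leave everything there, let go, and do not disturb the other things on the bench.

Things in the scene. Friction and masses are not known exactly. Their poses are not given: they have to be found in the camera images.
- cutter: The mat cutter, fixed: grey board, x -120 to +130 mm, y -370 to +370 mm, top 26 mm above the bench. Origin on the bench; z up, x away from the robot, y left along the rail (yaw varies). A flat aluminium guide rail 60 mm wide runs along y at x = +10 mm, top 48 mm above the bench, between two steel end plates 82 mm high with inner faces at y = -335 and +335. Low fence along x = -95, 34 mm high.
- end_face (a point): Foot of the inner face of the LEFT end plate, on the middle line of the rail's top, 48 mm above the bench. Axes as the cutter's: y points left, out through the plate.
- head_mid (a point): Cutting head on the right-hand part of the rail, held by a stiff brake (30 N): point in its saddle (80 x 100 mm), 20 mm above the rail's top; axes as the cutter's. Its blade unit overhangs the rail on the robot's side and leans 30 degrees from vertical towards the robot (cutter's -x). A mushroom grip on the saddle reaches 52 mm above the rail's top.
- knob_grip (a point): Blade-depth knob at the upper end of the leaning blade unit: black, fluted, round, 44 mm across, 32 mm long, white line on its end face. Point on its axis, 12 mm below its outer end. z = the knob's axis pointing outward, 30 degrees from vertical, leaning to the cutter's -x; grasp it along that axis. x and y turn with it. A fixed collar 54 mm across begins 24 mm below the point.
- depth_knob (a joint): Turn of the knob, rad: 0 = fully home (clockwise, looking at its outer end), grows anticlockwise to 4.08 at the far stop. 20 click stops to the turn, one every 18 degrees (0.314 rad), one at 0; each takes about 0.16 N m to pass and the knob snaps into the nearest one when let go. Starts at the third to sixth click. Seven clicks = 2.20 rad.
- stop_grip (a point): Rail stop: dark steel saddle 76 mm wide, 40 mm along the rail, 19 mm above the rail's top, with a round black thumb grip 30 mm across, from 30 to 64 mm above the rail's top on a thinner neck. Point on the grip's axis, 47 mm above the rail's top, 20 mm from the face that looks to the left end plate. Axes as the cutter's. Slides along the rail with 4 N of friction and stays put.
- rail_stop (a joint): Gap in m between the rail stop's face and the inner face of the left end plate, measured along the rail; it shrinks as the stop slides to the left.
- block_mid (a point): Centre of the loose setting block: a plain bare aluminium bar 80 mm long (its y axis), 32 mm wide (its x axis), 30 mm high, about 0.2 kg, lying flat on the bench in front of the cutter.
- paperweight: Bystander: dark wooden paperweight bar 150 mm long (its y axis), 30 mm wide, 16 mm high, with a small brass knob to 30 mm. Origin: middle of its underside.
- seal_stone: Bystander: reddish seal stone, 38 x 38 mm, 85 mm tall, standing. Origin: middle of its underside.
- tape_roll: Bystander: roll of paper tape lying flat on the cutter's board behind the rail, 84 mm in diameter, 24 mm high. Origin: middle of its underside.
- corner_sample: Bystander: V-shaped frame-moulding corner sample lying on the cutter's board behind the rail, two legs 60 mm long, 28 mm wide, 24 mm high. Origin: underside, at the corner of the V, whose legs run at 45 degrees either side of its -x axis.
- bottle: Bystander: clear bottle with a green cap, 56 mm in diameter, 125 mm tall, standing on the cutter's board close behind the left part of the rail. Origin: middle of its underside.
- ink_bowl: Bystander: white ink bowl 90 mm across, 45 mm high, to the right in front of the cutter. Origin: middle of its underside.
- brush_pot: Bystander: porcelain brush pot 96 mm across, 120 mm high, with brushes standing up to about 255 mm, on the left. Origin: middle of its underside.
Not all that is in view belongs to the job. Several things look just like the part that bears block_mid: the one meant starts farthest to the robot's left.

How it is judged:
On the way:
1. the depth knob has been turned fully home (value of joint depth_knob below 0.12 rad), for 0.1 s.
At the end, for the whole second after the job is handed in: Depth knob resting in its seventh click from home (2.07 to 2.33 rad). Setting block flat and lengthwise on the rail (within 16 mm of its middle line and 0.06 rad) against the left end plate, the rail stop's face 78 to 82.5 mm from that plate. Everything released, at rest (value of joint depth_knob between 2.07 and 2.33 rad and value of joint rail_stop between 0.078 and 0.0825 m and y of block_mid in the frame of end_face between -0.0435 and -0.0375 m and x of block_mid in the frame of end_face between -0.016 and 0.016 m and z of block_mid in the frame of end_face between 0.012 and 0.018 m and angle between the y axis of block_mid and the y axis of end_face, either way round below 0.06 rad and linear speed of setting_block below 0.01 m/s); the robot touches nothing.
It fails at once if the paperweight or the seal stone is pushed more than 25 mm or tipped over (distance of any of paperweight, seal_stone from where it was at the start of the episode above 0.025 m or angle between any of paperweight, seal_stone's own z axis and vertical above 0.6 rad).
It fails at once if the tape roll or the corner sample is pushed more than 25 mm or tipped over (distance of any of tape_roll, corner_sample from where it was at the start of the episode above 0.025 m or angle between any of tape_roll, corner_sample's own z axis and vertical above 0.6 rad).
It fails at once if the bottle, the ink bowl or the brush pot is pushed more than 25 mm or tipped over (distance of any of bottle, ink_bowl, brush_pot from where it was at the start of the episode above 0.025 m or angle between any of bottle, ink_bowl, brush_pot's own z axis and vertical above 0.6 rad).
It also fails if it takes over 72 s, if anything falls off the work surface, if the arm or the gripper's body presses on something with over 40 N, if the wrist force passes 120 N, or if a joint passes its speed limit or range.

## Robot

A 7-joint arm with a two-finger parallel gripper is mounted at the origin on the work surface. World frame = base frame: x ahead of the robot, y to its left, z up, the work surface at z = 0. Lengths are in m, angles in rad, forces in N, time in s.
With the tool pointing down it reaches from about 0.4 to 0.85 m from the base axis. Payload 4.5 kg.
Tool frame: the origin (TCP) lies between the finger pads; the fingertips stand r.tip_reach ahead of it and the grasp point (between the pads) lies 11 mm behind it (r.tip_reach is the distance from the TCP to the fingertips, in m); z points along the fingers, y is the line along which they close (so a half turn about z gives the same grasp; the last joint's range is limited). The gripper opens to 88 mm and grips with 3 to 60 N. Pads are 18 mm wide; open, the fingers measure 123 mm over their backs; the gripper's body (75 mm by 187 mm) begins 45 mm behind the grasp point.
Start: joints at [-1.21, 0.689, -0.195, 1.565, 0.157, 0.902, -0.215], TCP at [0.201, 0.592, 0.247] pointing down, gripper open.
Joint ranges: [-3.01, 3.01], [-0.46, 2.08], [-1.47, 1.51], [0.13, 2.56], [-1, 4.14], [0.04, 2.09], [-2.66, 2.66]. Speed limits (rad/s): [2.57, 2.57, 3.14, 3.14, 3.14, 3.14, 3.14].

## Interface

Orientations are given as a unit quaternion [x, y, z, w].
In Python, from plant import r, vision, workorder gives the robot as it stands.
- The arm moves only by the tool drive_tool, never from a script. Its argument "targets" is a list of rows, each an object of numbers: "tx", "ty", "tz": the shift along the world's x, y, z in units of 0.03 m (1.0 is 0.03 m); "wx", "wy", "wz": the turn, a rotation vector about the world's x, y, z in units of 60 degrees (1.0 is 60 degrees); "claw": the opening, from -1 (shut) to 1 (fully open). A call has exactly 8 rows; each row shifts and turns the commanded pose from where the row before left it; what a row does not reach is not made up. A row lasts 1/10 s, in which the tool goes at most 50 mm and 8.59 degrees, less where a joint would pass 70% of its speed; a pose out of reach is approached as far as the arm can. A call with a number of a shift or a turn outside -1 to 1 is refused whole. A call with a gripper value outside its range is refused whole. The fingers move at their own pace and stop on an object; "force" is the grip in N (left out, the last holds). Time passes only in rows, so rows that do not move let the fingers close, or fill a call up. It gives the time, the measured TCP pose, the force, the opening and the grip force at its end, in the units of the state.
- r.get_state(): the state, without advancing time (a new reading comes with each control period).
- vision.snapshot(name): name is "scene" or "top" or "wrist"; returns a dict with "image" (420x560x3 uint8, blue, green, red), "range_z" (420x560 float32, m along the optical axis (not along the pixel's ray), 0 where there is no reading), "K" (3x3 intrinsics, pixels), "dist" ([k1, k2, p1, p2, k3] as OpenCV has them; the pictures are not rectified), "cam_to_world" (4x4, takes a point from camera to world coordinates). Camera axes: x right, y up, looking along -z (the intrinsics and any distortion apply to the point x, -y, -z); pixel columns grow to the right and rows downward; lengths in m; the calibration is good to about 2 mm. A picture is of the moment at which its call begins.
- workorder.finish_job(): hands the job in; it is judged then, once.
The state is a dict: "clock": time; "q": joint angles; "qd": joint speeds; "joint_torque": joint torques, N m; "tool_pos": TCP position; "eef_rot": TCP orientation; "contact_force": force on the tool from outside, world axes, zero at the start; "moment": the same for the moment, N m; "opening": opening from 0.0 (shut) to 1.0 (fully open); "finger_force": force on a finger pad.
Only numpy, scipy, OpenCV 4.12 (cv2) and the standard library are available. Lean on these libraries where they do the work, as an engineer would, in place of code of your own. Each camera call takes 0.05 s, during which the arm holds its last target. There are 200 camera calls.

## Working session

There is one attempt and no reset: what is moved stays moved. The work goes in short steps, Python scripts to look and compute and a tool call to move; the robot and the scene stay as the last step left them, time stands still between calls to the robot, and variables do not carry over. Pictures are saved under pics/ and viewed, at most 10 in all, crops included, and the job is handed in when it is done.

Besides the shell and the picture viewer there is one more tool, called after "Call:" by a JSON object that holds its "fn" and its "kwargs", one argument or row to a line. drive_tool: Moves the arm, as the interface text tells. Its arguments: {"type":"object","properties":{"targets":{"type":"array","items":{"type":"object","properties":{"tx":{"type":"number"},"ty":{"type":"number"},"tz":{"type":"number"},"wx":{"type":"number"},"wy":{"type":"number"},"wz":{"type":"number"},"claw":{"type":"number"}}}},"force":{"type":"number"}},"required":["targets"]}

```bash
ls; mkdir -p pics; python3 - <<'E'
from plant import r, vision, workorder
import cv2,numpy as np,pickle
D={}
for n in ("scene","top"):
    s=vision.snapshot(n);D[n]=s
    cv2.imwrite(f"pics/{n}0.png",s["image"]);print(n,s["K"].tolist(),s["dist"],s["cam_to_world"].round(3).tolist())
pickle.dump(D,open("d0.pkl","wb"))
print(r.get_state(),r.tip_reach)
E
```

```text
pics
scene [[502.23272811866457, 0.0, 284.7114348592945], [0.0, 502.23272811866457, 208.3877496341067], [0.0, 0.0, 1.0]] [-0.11117689  0.          0.          0.          0.        ] [[0.004, -0.85, 0.527, 1.209], [1.0, -0.005, -0.016, -0.025], [0.016, 0.527, 0.85, 1.279], [0.0, 0.0, 0.0, 1.0]]
top [[529.5803817614898, 0.0, 284.7056013964814], [0.0, 529.5803817614898, 215.95184735125562], [0.0, 0.0, 1.0]] [0.04596252 0.         0.         0.         0.        ] [[-0.012, 0.992, -0.128, 0.311], [-1.0, -0.012, -0.002, -0.01], [-0.003, 0.128, 0.992, 1.595], [0.0, 0.0, 0.0, 1.0]]
{'clock': 0.1, 'q': array([-1.21018982,  0.68994632, -0.19452932,  1.56617802,  0.15731621,
        0.90252107, -0.21510289]), 'qd': array([-0.00092164, -0.00270984, -0.00018149, -0.00197167,  0.00101526,
        0.00134913,  0.00206889]), 'joint_torque': array([-2.51597252e-03, -5.28497529e+01, -1.27099838e+00, -1.53835756e+01,
       -5.24521305e-02,  2.00746297e-03,  6.50964398e-05]), 'tool_pos': array([0.20050527, 0.59140105, 0.24597816]), 'eef_rot': array([ 1.62636065e-01,  9.86685777e-01, -8.26500986e-04, -7.37200643e-05]), 'contact_force': array([-0.72411558, -0.9917937 , -0.23406185]), 'moment': array([ 0.03896575, -0.01067333,  0.01341956]), 'finger_force': 0.0, 'opening': 1.0021223523638212} 0.008
```

View pics/scene0.png

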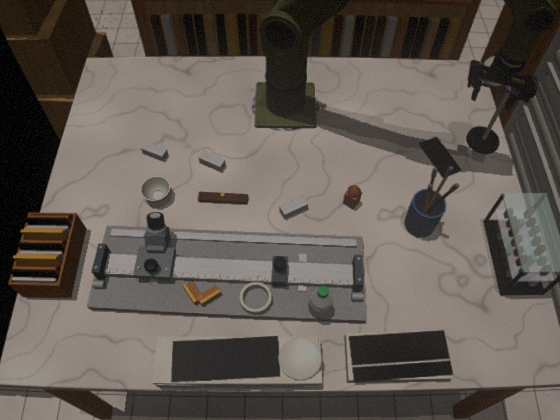

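View pics/top0.png

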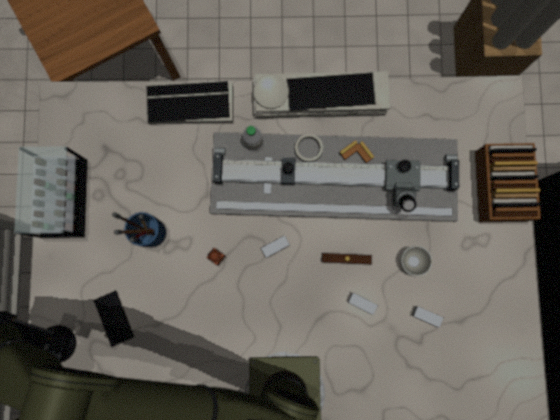

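The scene picture looks towards the robot, so its right is the robot's left. The block look-alikes are bars at scene pixels (154,151), (211,160) and (293,207), which are (428,317), (362,302) and (274,246) in the top view. The one farthest to the robot's left is scene (293,207) / top (274,246). Other pixels in the top view:
- knob about (407,203)
- stop grip (288,167)
- left end plate (218,166)
- right end plate (452,172)

```bash
cat > h.py <<'E'
import numpy as np,cv2
def rays(s,uv):
    p=cv2.undistortPoints(np.float64(uv).reshape(-1,1,2),s["K"],s["dist"])[:,0]
    return np.c_[p[:,0],-p[:,1],-np.ones(len(p))]
def plane(s,uv,z):
    T=s["cam_to_world"];d=rays(s,uv)@T[:3,:3].T;o=T[:3,3]
    return o+d*((z-o[2])/d[:,2])[:,None]
def cloud(s):
    h,w=s["range_z"].shape;v,u=np.mgrid[:h,:w]
    P=rays(s,np.c_[u.ravel(),v.ravel()])*s["range_z"].reshape(-1,1)
    T=s["cam_to_world"];P=P@T[:3,:3].T+T[:3,3]
    P[s["range_z"].ravel()==0]=np.nan
    return P.reshape(h,w,3)
E
python3 - <<'E'
import pickle,numpy as np,cv2
from h import *
D=pickle.load(open("d0.pkl","rb"))
for n in D:
    s=D[n];C=cloud(s);z=C[...,2]
    print(n,"bench z",np.nanmedian(z[(abs(C[...,0]-.35)<.03)&(abs(C[...,1])<.3)]))
    px={"top":dict(blk=(274,246),knob=(407,203),stop=(288,167),lp=(218,166),rp=(452,172),grip=(402,168),rail=(340,173),bottle=(252,132),pw=(346,258),seal=(216,256),board=(330,195)),
        "scene":dict(blk=(293,207),knob=(155,217),stop=(280,263),lp=(358,272),rp=(100,262),rail=(220,268),bottle=(322,292),board=(220,250))}[n]
    for k,(u,v) in px.items(): print(k,C[v,u].round(4))
    # block
    u,v=px["blk"];W=25
    m=np.zeros(z.shape,np.uint8);m[v-W:v+W,u-W:u+W]=((z[v-W:v+W,u-W:u+W]>.015)&(z[v-W:v+W,u-W:u+W]<.045))*255
    c=max(cv2.findContours(m,0,2)[0],key=cv2.contourArea)
    R=cv2.boxPoints(cv2.minAreaRect(plane(s,c[:,0].astype(float),.03)[:,:2].astype(np.float32)));print("blk",R.round(4).tolist(),R.mean(0))
cv2.imwrite("pics/crop.png",cv2.resize(D["top"]["image"][120:290,200:470],None,fx=2.9,fy=2.9,interpolation=2))
E
```

```text
scene bench z 0.001640608144827027
blk [0.4327 0.0221 0.0337]
knob [ 0.536  -0.3458  0.1466]
stop [ 0.6512 -0.0164  0.1128]
lp [0.662  0.1881 0.0814]
rp [ 0.6378 -0.4941  0.0824]
rail [ 0.6353 -0.1774  0.0467]
bottle [0.7474 0.0842 0.1534]
board [ 0.5724 -0.1828  0.0298]
blk [[0.3901999890804291, 0.05090000107884407], [0.42980000376701355, -0.023800000548362732], [0.4675999879837036, -0.003700000001117587], [0.42800000309944153, 0.07100000232458115]] [0.42889026 0.02356936]
top bench z -0.00011120487117965983
blk [0.4238 0.0259 0.0226]
knob [ 0.5298 -0.3457  0.1432]
stop [ 0.6421 -0.0183  0.1154]
lp [0.6543 0.1851 0.0853]
rp [nan nan nan]
grip [ 0.6401 -0.3476  0.0906]
rail [ 0.6375 -0.1733  0.0448]
bottle [0.7364 0.0818 0.1474]
pw [ 0.3852 -0.1857  0.033 ]
seal [0.3936 0.1913 0.0741]
board [ 0.5742 -0.1434  0.0291]
blk [[0.3910999894142151, 0.050999999046325684], [0.42890000343322754, -0.019200000911951065], [0.4575999975204468, -0.003800000064074993], [0.4196999967098236, 0.06639999896287918]] [0.4243104  0.02359259]
```

View pics/crop.png

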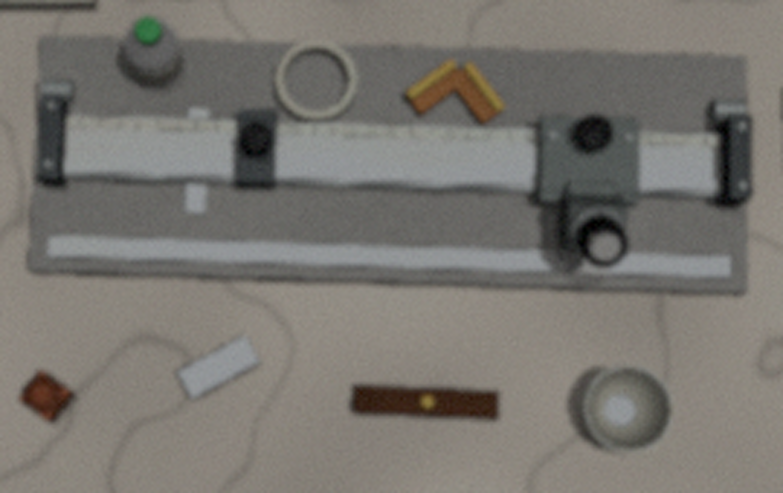

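The crop shows the chosen bar as plain bare aluminium at crop (217,366) = top (275,246). The stop grip is at crop (256,140), the knob at (601,241), the left plate at (52,140), and the bottle at (148,50) behind the rail.

```bash
python3 - <<'E'
import pickle,numpy as np,cv2
from h import *
D=pickle.load(open("d0.pkl","rb"))
s=D["top"];C=cloud(s);z=C[...,2];g=cv2.cvtColor(s["image"],cv2.COLOR_BGR2GRAY)
def comp(m,uv=None):
    n,l,st,c=cv2.connectedComponentsWithStats(m.astype(np.uint8))
    i=l[uv[1],uv[0]] if uv else 1+st[1:,4].argmax()
    return l==i
# fence & rail
print("gray fence,board,rail,block",g[208,300],g[190,320],g[173,340],g[246,274],g[208,200])
for nm,uv,zz in (("fence",(300,208),.034),("rail",(340,173),.048)):
    m=(g>int(g[uv[1],uv[0]])-25); x0,x1=212,462;y0,y1=(198,218) if nm=="fence" else (155,190)
    M=np.zeros_like(g);M[y0:y1,x0:x1]=m[y0:y1,x0:x1]
    M=comp(M,uv);v,u=np.nonzero(M);P=plane(s,np.c_[u,v],zz)[:,:2]
    R=cv2.minAreaRect(P.astype(np.float32));B=cv2.boxPoints(R);vx=cv2.fitLine(P.astype(np.float32),2,0,.01,.01).ravel()
    print(nm,R,B.round(4).tolist(),"yaw",np.degrees(np.arctan2(-vx[0]*np.sign(vx[1]),abs(vx[1]))),P.mean(0))
def region(lo,hi,x,y):
    return (z>lo)&(z<hi)&(C[...,0]>x[0])&(C[...,0]<x[1])&(C[...,1]>y[0])&(C[...,1]<y[1])
for nm,a,zz in (("stopgrip",(.09,.14,(.6,.70),(-.06,.03)),.112),("knob",(.115,.19,(.45,.6),(-.42,-.27)),.143),("mush",(.082,.115,(.6,.68),(-.4,-.3)),.1),
   ("lplate",(.068,.1,(.58,.72),(.16,.24)),.082),("rplate",(.068,.1,(.56,.72),(-.56,-.45)),.082),("bottle",(.05,.2,(.69,.8),(.03,.13)),.12),("blk",(.016,.045,(.36,.48),(-.06,.1)),.03)):
    m=comp(region(*a));c=max(cv2.findContours(m.astype(np.uint8),0,2)[0],key=cv2.contourArea)[:,0].astype(float)
    P=plane(s,c,zz)[:,:2].astype(np.float32);R=cv2.minAreaRect(P)
    print(nm,m.sum(),"zmed",np.median(z[m]).round(4),"cloud mean",C[m].mean(0).round(4),"rect",np.round(R[0],4),np.round(R[1],4),round(R[2],1),"circ",cv2.minEnclosingCircle(P))
E
```

```text
gray fence,board,rail,block 150 102 147 149 136
fence ((0.5382727384567261, -0.058492422103881836), (0.5115665197372437, 0.023132918402552605), 87.50222778320312) [[0.5156000256538391, -0.31349998712539673], [0.5386999845504761, -0.31450000405311584], [0.5609999895095825, 0.1965000033378601], [0.5378999710083008, 0.19760000705718994]] yaw -2.577499 [ 0.53886354 -0.05769335]
rail ((0.6380336284637451, -0.16995999217033386), (0.26143863797187805, 0.06167585030198097), 87.37296295166016) [[0.6011999845504761, -0.29910001158714294], [0.6628000140190125, -0.3019999861717224], [0.6747999787330627, -0.040800001472234726], [0.6132000088691711, -0.03799999877810478]] yaw -2.4297485 [ 0.63783551 -0.17141809]
stopgrip 100 zmed 0.1105 cloud mean [ 0.6441 -0.0179  0.1095] rect [ 0.6443 -0.0183] [0.0286 0.032 ] 89.3 circ ((0.6436677575111389, -0.01763337291777134), 0.016760174185037613)
knob 299 zmed 0.1358 cloud mean [ 0.5361 -0.3479  0.1343] rect [ 0.5361 -0.3458] [0.0591 0.0488] 8.7 circ ((0.5364505052566528, -0.34516701102256775), 0.030228210613131523)
mush 133 zmed 0.0962 cloud mean [ 0.6474 -0.3546  0.0961] rect [ 0.6474 -0.3537] [0.0343 0.0372] 44.1 circ ((0.6472592353820801, -0.3528299331665039), 0.019736705347895622)
lplate 239 zmed 0.0816 cloud mean [0.6537 0.1884 0.0812] rect [0.6522 0.1884] [0.0894 0.0233] 0.1 circ ((0.6523951292037964, 0.18760564923286438), 0.0456501767039299)
rplate 253 zmed 0.0808 cloud mean [ 0.6238 -0.4997  0.0803] rect [ 0.6237 -0.4984] [0.023  0.0862] 87.2 circ ((0.6235885620117188, -0.4998645782470703), 0.044347845017910004)
bottle 359 zmed 0.1135 cloud mean [0.7333 0.0842 0.1126] rect [0.7314 0.0851] [0.0544 0.0676] 89.6 circ ((0.7315976619720459, 0.08316893875598907), 0.03421543538570404)
blk 297 zmed 0.0298 cloud mean [0.4241 0.0239 0.0297] rect [0.4243 0.0236] [0.0325 0.0797] 28.4 circ ((0.4248315393924713, 0.024187631905078888), 0.04194914922118187)
```

Call:
{"fn": "drive_tool", "kwargs": {
  "targets": [
    {"tz": 1,"ty": -0.5},
    {"tz": 1,"ty": -1},
    {"tz": 1,"ty": -1},
    {"tz": 0.5,"ty": -1,"wz": -0.14},
    {"ty": -1,"wz": -0.14},
    {"ty": -1,"wz": -0.14},
    {"ty": -1,"wz": -0.14},
    {"ty": -1,"wz": -0.14}
  ]
}}

```text
validation failed for argument at $.ta...
```

Call:
{"fn": "drive_tool", "kwargs": {
  "targets": [
    {"ty": -1,"tx": 0.7},
    {"ty": -1,"tx": 0.9},
    {"ty": -1,"tx": 0.9},
    {"ty": -1,"tx": 0.9},
    {"ty": -1,"tx": 0.9},
    {"ty": -1,"tx": 0.8},
    {"ty": -1,"tx": 0.8,"tz": -0.5},
    {"ty": -1,"tx": 0.8,"tz": -1}
  ]
}}

```text
validation failed for argument at $.ta...
```

Call:
{"fn": "drive_tool", "kwargs": {
  "targets": [
    {"tx": 0,"ty": -0.5,"tz": 1,"wx": 0,"wy": 0,"wz": 0,"claw": 1},
    {"tx": 0,"ty": -1,"tz": 1,"wx": 0,"wy": 0,"wz": 0,"claw": 1},
    {"tx": 0,"ty": -1,"tz": 1,"wx": 0,"wy": 0,"wz": 0,"claw": 1},
    {"tx": 0,"ty": -1,"tz": 0.5,"wx": 0,"wy": 0,"wz": -0.14,"claw": 1},
    {"tx": 0,"ty": -1,"tz": 0,"wx": 0,"wy": 0,"wz": -0.14,"claw": 1},
    {"tx": 0,"ty": -1,"tz": 0,"wx": 0,"wy": 0,"wz": -0.14,"claw": 1},
    {"tx": 0,"ty": -1,"tz": 0,"wx": 0,"wy": 0,"wz": -0.14,"claw": 1},
    {"tx": 0,"ty": -1,"tz": 0,"wx": 0,"wy": 0,"wz": -0.14,"claw": 1}
  ]
}}

```text
clock: 0.9
tool_pos: [0.2004, 0.3654, 0.3516]
eef_rot: [0.508, 0.861, -0.0, 0.0]
contact_force: [-0.2, 0.1, 0.1]
opening: 1.0
finger_force: 0.0
```

Call:
{"fn": "drive_tool", "kwargs": {
  "targets": [
    {"tx": 0.8,"ty": -1,"tz": 0,"wx": 0,"wy": 0,"wz": 0,"claw": 1},
    {"tx": 0.9,"ty": -1,"tz": 0,"wx": 0,"wy": 0,"wz": 0,"claw": 1},
    {"tx": 0.9,"ty": -1,"tz": 0,"wx": 0,"wy": 0,"wz": 0,"claw": 1},
    {"tx": 0.9,"ty": -1,"tz": 0,"wx": 0,"wy": 0,"wz": 0,"claw": 1},
    {"tx": 0.9,"ty": -1,"tz": 0,"wx": 0,"wy": 0,"wz": 0,"claw": 1},
    {"tx": 0.9,"ty": -1,"tz": -0.5,"wx": -0.11,"wy": -0.06,"wz": 0,"claw": 1},
    {"tx": 0.9,"ty": -1,"tz": -1,"wx": -0.11,"wy": -0.06,"wz": 0,"claw": 1},
    {"tx": 0.9,"ty": -1,"tz": -1,"wx": 0,"wy": 0,"wz": 0,"claw": 1}
  ]
}}

```text
clock: 1.7
tool_pos: [0.4132, 0.1315, 0.2758]
eef_rot: [0.496, 0.858, -0.066, 0.113]
contact_force: [0.1, 1.2, 0.1]
opening: 1.0
finger_force: 0.0
```

```bash
cat >> h.py <<'E'
from scipy.spatial.transform import Rotation as Ro
YAW=np.radians(-2.45);EX=np.array([np.cos(YAW),np.sin(YAW),0]);EY=np.array([-np.sin(YAW),np.cos(YAW),0])
def rail(t,h=0,x=0): return np.array([.638,-.155,0])+t*EY+x*EX+[0,0,.048+h]
def need(st,G,z,y):
    """units from the state to grasp point G, tool axis z, closing line y"""
    z=np.array(z,float)/np.linalg.norm(z);y=np.array(y,float);y-=z*(y@z);y/=np.linalg.norm(y)
    R0=Ro.from_quat(st["eef_rot"])
    best=min((Ro.from_matrix(np.c_[np.cross(s*y,z),s*y,z])*R0.inv() for s in(1,-1)),key=lambda r:r.magnitude())
    print("shift units",((np.array(G)+.011*z-st["tool_pos"])/.03).round(3),"turn units",(best.as_rotvec()/np.radians(60)).round(3),"deg",np.degrees(best.magnitude()).round(1),"q7",st["q"][6].round(2),"F",st["contact_force"].round(1),"M",st["moment"].round(2),"open",round(st["opening"],3))
E
python3 - <<'E'
from plant import r, vision
from h import *
s=vision.snapshot("wrist");cv2.imwrite("pics/w1.png",s["image"])
import pickle;pickle.dump(s,open("w1.pkl","wb"))
C=cloud(s);z=C[...,2];m=(z>.018)&(z<.042)&(abs(C[...,0]-.424)<.06)&(abs(C[...,1]-.024)<.06)
print(m.sum(),np.median(z[m]),C[m].mean(0))
c=max(cv2.findContours(m.astype(np.uint8),0,2)[0],key=cv2.contourArea)[:,0].astype(float)
print(cv2.minAreaRect(plane(s,c,.03)[:,:2].astype(np.float32)))
st=r.get_state();print(st["tool_pos"],st["q"].round(2))
a=np.radians(15);d=np.array([-.474,.88,0])
need(st,[.4167,.038,.0225],-(np.array([0,0,np.cos(a)])+d*np.sin(a)),[.88,.474,0])
E
```

```text
1716 0.029793263975176926 [0.4219646  0.02642951 0.02942118]
((0.4225008487701416, 0.02478676289319992), (0.03156076371669769, 0.08479154109954834), 27.851966857910156)
[0.41480206 0.12219068 0.2729865 ] [-0.73  0.42  0.2   2.13  0.31  0.64 -0.29]
shift units [ 0.108 -2.89  -8.704] turn units [ 0.009 -0.005 -0.014] deg 1.1 q7 -0.29 F [ 1.2 -4.2 -1.6] M [-0.15  0.01  0.01] open 1.001
```

View pics/w1.png

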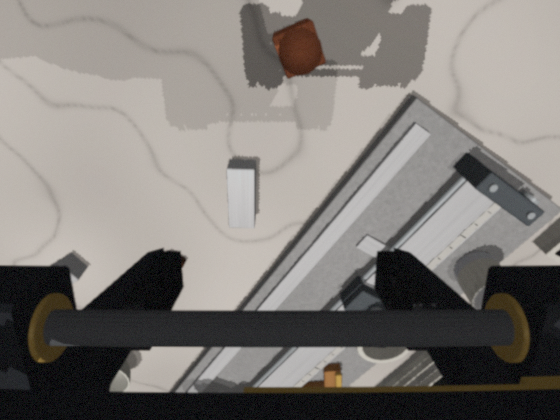

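The wrist picture shows the block at (242,192), square to the fingers, with the seal stone at (298,45) well clear.

Call:
{"fn": "drive_tool", "kwargs": {
  "targets": [
    {"tx": 0.08,"ty": -1,"tz": -1,"wx": 0,"wy": 0,"wz": -0.014,"claw": 0.6},
    {"tx": 0,"ty": -1,"tz": -1,"wx": 0,"wy": 0,"wz": 0,"claw": 0.6},
    {"tx": 0,"ty": -0.87,"tz": -1,"wx": 0,"wy": 0,"wz": 0,"claw": 0.6},
    {"tx": 0,"ty": 0,"tz": -1,"wx": 0,"wy": 0,"wz": 0,"claw": 0.6},
    {"tx": 0,"ty": 0,"tz": -1,"wx": 0,"wy": 0,"wz": 0,"claw": 0.6},
    {"tx": 0,"ty": 0,"tz": -1,"wx": 0,"wy": 0,"wz": 0,"claw": 0.6},
    {"tx": 0,"ty": 0,"tz": -1,"wx": 0,"wy": 0,"wz": 0,"claw": 0.6},
    {"tx": 0,"ty": 0,"tz": -0.7,"wx": 0,"wy": 0,"wz": 0,"claw": 0.6}
  ]
}}

```text
clock: 2.55
tool_pos: [0.4097, 0.038, 0.1074]
eef_rot: [0.509, 0.851, -0.084, 0.101]
contact_force: [-0.6, 0.3, 0.3]
opening: 0.801
finger_force: 0.0
```

```bash
python3 - <<'E'
from plant import r
from h import *
st=r.get_state();print(st["tool_pos"])
a=np.radians(15);d=np.array([-.474,.88,0])
need(st,[.4158,.0384,.0225],-(np.array([0,0,np.cos(a)])+d*np.sin(a)),[.88,.474,0])
E
```

```text
[0.40969133 0.03795483 0.10741281]
shift units [ 0.249 -0.069 -3.185] turn units [ 0.017 -0.034  0.006] deg 2.3 q7 -1.09 F [-0.6  0.3  0.3] M [0.18 0.1  0.08] open 0.801
```

Call:
{"fn": "drive_tool", "kwargs": {
  "targets": [
    {"tx": 0.25,"ty": -0.07,"tz": -0.5,"wx": 0.017,"wy": -0.034,"wz": 0.006,"claw": 0.6},
    {"tx": 0,"ty": 0,"tz": -0.5,"wx": 0,"wy": 0,"wz": 0,"claw": 0.6},
    {"tx": 0,"ty": 0,"tz": -0.5,"wx": 0,"wy": 0,"wz": 0,"claw": 0.6},
    {"tx": 0,"ty": 0,"tz": -0.5,"wx": 0,"wy": 0,"wz": 0,"claw": 0.6},
    {"tx": 0,"ty": 0,"tz": -0.4,"wx": 0,"wy": 0,"wz": 0,"claw": 0.6},
    {"tx": 0,"ty": 0,"tz": -0.4,"wx": 0,"wy": 0,"wz": 0,"claw": 0.6},
    {"tx": 0,"ty": 0,"tz": -0.3,"wx": 0,"wy": 0,"wz": 0,"claw": 0.6},
    {"tx": 0,"ty": 0,"tz": 0,"wx": 0,"wy": 0,"wz": 0,"claw": 0.6}
  ]
}}

```text
clock: 3.35
tool_pos: [0.4042, 0.0319, 0.0254]
eef_rot: [0.508, 0.851, -0.092, 0.097]
contact_force: [0.7, 0.1, 0.3]
opening: 0.801
finger_force: 0.0
```

```bash
python3 - <<'E'
from plant import r
from h import *
st=r.get_state();print(st["tool_pos"],st["q"].round(2))
a=np.radians(15);d=np.array([-.474,.88,0])
need(st,[.4158,.0384,.0225],-(np.array([0,0,np.cos(a)])+d*np.sin(a)),[.88,.474,0])
E
```

```text
[0.40416273 0.03190935 0.02536304] [-0.32  0.96 -0.14  2.37  1.92  0.41 -1.87]
shift units [ 0.433  0.133 -0.45 ] turn units [ 0.026 -0.048  0.008] deg 3.3 q7 -1.87 F [0.7 0.1 0.3] M [ 0.18  0.08 -0.02] open 0.801
```

Call:
{"fn": "drive_tool", "kwargs": {
  "targets": [
    {"tx": 0.15,"ty": 0.05,"tz": 0,"wx": 0.013,"wy": -0.024,"wz": 0.004,"claw": 0.6},
    {"tx": 0.15,"ty": 0.05,"tz": 0,"wx": 0.013,"wy": -0.024,"wz": 0.004,"claw": 0.6},
    {"tx": 0.13,"ty": 0.03,"tz": -0.15,"wx": 0,"wy": 0,"wz": 0,"claw": 0.6},
    {"tx": 0,"ty": 0,"tz": -0.15,"wx": 0,"wy": 0,"wz": 0,"claw": 0.6},
    {"tx": 0,"ty": 0,"tz": -0.15,"wx": 0,"wy": 0,"wz": 0,"claw": 0.6},
    {"tx": 0,"ty": 0,"tz": 0,"wx": 0,"wy": 0,"wz": 0,"claw": -1},
    {"tx": 0,"ty": 0,"tz": 0,"wx": 0,"wy": 0,"wz": 0,"claw": -1},
    {"tx": 0,"ty": 0,"tz": 0,"wx": 0,"wy": 0,"wz": 0,"claw": -1}
  ],
  "force": 35
}}

```text
clock: 4.15
tool_pos: [0.4171, 0.036, 0.0128]
eef_rot: [0.508, 0.851, -0.067, 0.113]
contact_force: [-0.6, 0.1, 0.1]
opening: 0.551
finger_force: 0.0
```

```bash
python3 - <<'E'
from plant import r
from h import *
st=r.get_state();print(st["tool_pos"],st["q"].round(2),st["finger_force"])
a=np.radians(15);d=np.array([-.474,.88,0])
need(st,[.4158,.0384,.0225],-(np.array([0,0,np.cos(a)])+d*np.sin(a)),[.88,.474,0])
E
```

```text
[0.41709548 0.03596121 0.01278355] [-0.25  0.99 -0.23  2.38  2.04  0.52 -1.98] 0.0
shift units [ 0.002 -0.002 -0.03 ] turn units [ 0.     0.001 -0.001] deg 0.1 q7 -1.98 F [-0.6  0.1  0.1] M [ 0.16  0.1  -0.  ] open 0.551
```

Call:
{"fn": "drive_tool", "kwargs": {
  "targets": [
    {"tx": 0,"ty": 0,"tz": 0,"wx": 0,"wy": 0,"wz": 0,"claw": -1},
    {"tx": 0,"ty": 0,"tz": 0,"wx": 0,"wy": 0,"wz": 0,"claw": -1},
    {"tx": 0,"ty": 0,"tz": 0,"wx": 0,"wy": 0,"wz": 0,"claw": -1},
    {"tx": 0,"ty": 0,"tz": 0,"wx": 0,"wy": 0,"wz": 0,"claw": -1},
    {"tx": 0,"ty": 0,"tz": 0,"wx": 0,"wy": 0,"wz": 0,"claw": -1},
    {"tx": 0,"ty": 0,"tz": 0.2,"wx": 0,"wy": 0,"wz": 0,"claw": -1},
    {"tx": 0,"ty": 0,"tz": 0.4,"wx": 0,"wy": 0,"wz": 0,"claw": -1},
    {"tx": 0,"ty": 0,"tz": 0.6,"wx": 0,"wy": 0,"wz": 0,"claw": -1}
  ],
  "force": 35
}}

```text
clock: 4.95
tool_pos: [0.4167, 0.036, 0.0487]
eef_rot: [0.508, 0.851, -0.067, 0.112]
contact_force: [-0.3, -0.5, -1.2]
opening: 0.36
finger_force: 35.0
```

Call:
{"fn": "drive_tool", "kwargs": {
  "targets": [
    {"tx": 0,"ty": 0,"tz": 0.7,"wx": 0,"wy": 0,"wz": 0,"claw": -1},
    {"tx": 0.3,"ty": 0,"tz": 0.7,"wx": 0,"wy": 0,"wz": 0,"claw": -1},
    {"tx": 0.5,"ty": 0.2,"tz": 0.7,"wx": 0,"wy": 0,"wz": -0.06,"claw": -1},
    {"tx": 0.6,"ty": 0.3,"tz": 0.6,"wx": 0,"wy": 0,"wz": -0.06,"claw": -1},
    {"tx": 0.7,"ty": 0.3,"tz": 0,"wx": 0,"wy": 0,"wz": -0.06,"claw": -1},
    {"tx": 0.7,"ty": 0.3,"tz": 0,"wx": 0,"wy": 0,"wz": -0.06,"claw": -1},
    {"tx": 0.7,"ty": 0.3,"tz": 0,"wx": 0,"wy": 0,"wz": -0.06,"claw": -1},
    {"tx": 0.7,"ty": 0.3,"tz": 0,"wx": 0,"wy": 0,"wz": -0.06,"claw": -1}
  ]
}}

```text
clock: 5.75
tool_pos: [0.5247, 0.0721, 0.1074]
eef_rot: [0.627, 0.766, -0.088, 0.109]
contact_force: [0.5, -0.1, -2.5]
opening: 0.36
finger_force: 35.0
```

```bash
python3 - <<'E'
from plant import r
from h import *
st=r.get_state();print(st["tool_pos"],st["q"].round(2),st["finger_force"])
a=np.radians(15)
need(st,rail(.306,.06),-(np.array([0,0,np.cos(a)])+EY*np.sin(a)),EX)
E
```

```text
[0.52468767 0.07206042 0.10735885] [-0.3   0.81 -0.16  1.97  0.78  0.57 -0.92] 34.95606444776058
shift units [ 4.209  2.527 -0.333] turn units [ 0.018  0.004 -0.23 ] deg 13.9 q7 -0.92 F [ 0.5 -0.1 -2.5] M [ 0.33  0.11 -0.03] open 0.36
```

Call:
{"fn": "drive_tool", "kwargs": {
  "targets": [
    {"tx": 0.4,"ty": 0.5,"tz": 0.5,"wx": 0,"wy": 0,"wz": -0.04,"claw": -1},
    {"tx": 0.6,"ty": 0.5,"tz": 0.5,"wx": 0.018,"wy": 0.004,"wz": -0.04,"claw": -1},
    {"tx": 0.6,"ty": 0.5,"tz": 0,"wx": 0,"wy": 0,"wz": -0.04,"claw": -1},
    {"tx": 0.6,"ty": 0.4,"tz": 0,"wx": 0,"wy": 0,"wz": -0.04,"claw": -1},
    {"tx": 0.6,"ty": 0.4,"tz": 0,"wx": 0,"wy": 0,"wz": -0.04,"claw": -1},
    {"tx": 0.6,"ty": 0.2,"tz": 0,"wx": 0,"wy": 0,"wz": -0.03,"claw": -1},
    {"tx": 0.5,"ty": 0,"tz": 0,"wx": 0,"wy": 0,"wz": 0,"claw": -1},
    {"tx": 0.3,"ty": 0,"tz": 0,"wx": 0,"wy": 0,"wz": 0,"claw": -1}
  ]
}}

```text
clock: 6.55
tool_pos: [0.651, 0.1466, 0.1366]
eef_rot: [0.715, 0.687, -0.094, 0.092]
contact_force: [-0.0, 0.3, -1.8]
opening: 0.362
finger_force: 35.0
```

```bash
python3 - <<'E'
from plant import r,vision
from h import *
st=r.get_state();print(st["tool_pos"],st["q"].round(2),st["finger_force"])
a=np.radians(15)
need(st,rail(.306,.0235),-(np.array([0,0,np.cos(a)])+EY*np.sin(a)),EX)
s=vision.snapshot("wrist");cv2.imwrite("pics/w2.png",s["image"])
E
```

```text
[0.65097716 0.14658048 0.1366266 ] [-0.29  0.93 -0.24  1.43  0.51  0.99 -0.81] 34.9554214021191
shift units [-1.000e-03  4.300e-02 -2.525e+00] turn units [ 0.002  0.002 -0.003] deg 0.2 q7 -0.81 F [-0.   0.3 -1.8] M [ 0.31  0.06 -0.03] open 0.362
```

View pics/w2.png

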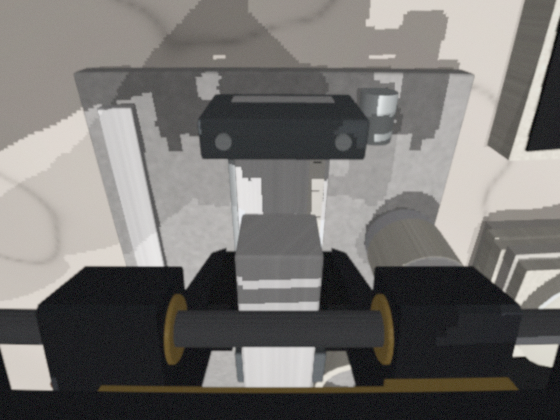

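The wrist picture shows the block at (279,260), squarely over the rail (columns 235 to 325) and short of the plate at (283,125). The bottle at (410,250) is clear of the fingers.

Call:
{"fn": "drive_tool", "kwargs": {
  "targets": [
    {"tx": 0,"ty": 0.04,"tz": -0.4,"wx": 0,"wy": 0,"wz": 0,"claw": -1},
    {"tx": 0,"ty": 0,"tz": -0.4,"wx": 0,"wy": 0,"wz": 0,"claw": -1},
    {"tx": 0,"ty": 0,"tz": -0.4,"wx": 0,"wy": 0,"wz": 0,"claw": -1},
    {"tx": 0,"ty": 0,"tz": -0.4,"wx": 0,"wy": 0,"wz": 0,"claw": -1},
    {"tx": 0,"ty": 0,"tz": -0.4,"wx": 0,"wy": 0,"wz": 0,"claw": -1},
    {"tx": 0,"ty": 0,"tz": -0.3,"wx": 0,"wy": 0,"wz": 0,"claw": -1},
    {"tx": 0,"ty": 0,"tz": -0.15,"wx": 0,"wy": 0,"wz": 0,"claw": -1},
    {"tx": 0,"ty": 0,"tz": 0,"wx": 0,"wy": 0,"wz": 0,"claw": -1}
  ]
}}

```text
clock: 7.4
tool_pos: [0.6501, 0.1475, 0.0628]
eef_rot: [0.715, 0.687, -0.095, 0.092]
contact_force: [0.1, 0.2, -2.3]
opening: 0.362
finger_force: 35.0
```

Call:
{"fn": "drive_tool", "kwargs": {
  "targets": [
    {"tx": 0,"ty": 0,"tz": -0.04,"wx": 0,"wy": 0,"wz": 0,"claw": -1},
    {"tx": 0,"ty": 0,"tz": -0.04,"wx": 0,"wy": 0,"wz": 0,"claw": -1},
    {"tx": 0,"ty": 0,"tz": 0,"wx": 0,"wy": 0,"wz": 0,"claw": -1},
    {"tx": 0,"ty": 0,"tz": 0,"wx": 0,"wy": 0,"wz": 0,"claw": -1},
    {"tx": 0,"ty": 0,"tz": 0,"wx": 0,"wy": 0,"wz": 0,"claw": 0},
    {"tx": 0,"ty": 0,"tz": 0,"wx": 0,"wy": 0,"wz": 0,"claw": 0},
    {"tx": 0,"ty": 0,"tz": 0,"wx": 0,"wy": 0,"wz": 0,"claw": 0},
    {"tx": 0,"ty": 0,"tz": 0,"wx": 0,"wy": 0,"wz": 0,"claw": 0}
  ]
}}

```text
clock: 8.2
tool_pos: [0.6506, 0.1476, 0.0614]
eef_rot: [0.715, 0.687, -0.094, 0.092]
contact_force: [0.4, -0.0, -0.9]
opening: 0.503
finger_force: 0.0
```

Call:
{"fn": "drive_tool", "kwargs": {
  "targets": [
    {"tx": 0,"ty": 0,"tz": 0.3,"wx": 0,"wy": 0,"wz": 0,"claw": 0},
    {"tx": 0,"ty": 0,"tz": 0.6,"wx": 0,"wy": 0,"wz": 0,"claw": 0},
    {"tx": 0,"ty": 0,"tz": 0.8,"wx": 0,"wy": 0,"wz": 0,"claw": 0},
    {"tx": 0,"ty": 0,"tz": 0.8,"wx": 0,"wy": 0,"wz": 0,"claw": 0},
    {"tx": 0,"ty": -0.5,"tz": 0.8,"wx": 0,"wy": 0,"wz": 0,"claw": -1},
    {"tx": 0,"ty": -0.8,"tz": 0.3,"wx": 0.11,"wy": 0,"wz": 0,"claw": -1},
    {"tx": 0,"ty": -0.8,"tz": 0,"wx": 0.11,"wy": 0,"wz": 0,"claw": -1},
    {"tx": 0,"ty": -0.8,"tz": 0,"wx": 0,"wy": 0,"wz": 0,"claw": -1}
  ]
}}

```text
clock: 9.0
tool_pos: [0.6519, 0.0532, 0.1719]
eef_rot: [0.723, 0.69, -0.014, 0.011]
contact_force: [-0.3, -1.9, -0.2]
opening: 0.162
finger_force: 0.0
```

```bash
python3 - <<'E'
from plant import r,vision
from h import *
st=r.get_state();print(st["tool_pos"],st["q"].round(2))
need(st,rail(.092,.056),[0,0,-1],EY)
E
```

```text
[0.6518632  0.05317774 0.17188478] [ 0.03  0.84 -0.38  1.52  0.41  0.87 -0.56]
shift units [-0.331 -3.875 -2.629] turn units [ 0.023 -0.03  -1.496] deg 89.8 q7 -0.56 F [-0.3 -1.9 -0.2] M [-0.11  0.02 -0.02] open 0.162
```

Call:
{"fn": "drive_tool", "kwargs": {
  "targets": [
    {"tx": -0.1,"ty": -0.6,"tz": 0,"wx": 0.023,"wy": -0.03,"wz": -0.12,"claw": -1},
    {"tx": -0.1,"ty": -0.6,"tz": 0,"wx": 0,"wy": 0,"wz": -0.14,"claw": -1},
    {"tx": -0.13,"ty": -0.6,"tz": 0,"wx": 0,"wy": 0,"wz": -0.14,"claw": -1},
    {"tx": 0,"ty": -0.6,"tz": 0,"wx": 0,"wy": 0,"wz": -0.14,"claw": -1},
    {"tx": 0,"ty": -0.6,"tz": 0,"wx": 0,"wy": 0,"wz": -0.14,"claw": -1},
    {"tx": 0,"ty": -0.6,"tz": 0,"wx": 0,"wy": 0,"wz": -0.14,"claw": -1},
    {"tx": 0,"ty": -0.28,"tz": 0,"wx": 0,"wy": 0,"wz": -0.14,"claw": -1},
    {"tx": 0,"ty": 0,"tz": 0,"wx": 0,"wy": 0,"wz": -0.14,"claw": -1}
  ]
}}

```text
clock: 9.8
tool_pos: [0.6409, -0.0583, 0.1711]
eef_rot: [0.983, 0.184, -0.0, 0.012]
contact_force: [0.0, -0.8, -0.3]
opening: 0.007
finger_force: 0.0
```

```bash
python3 - <<'E'
from plant import r,vision
from h import *
st=r.get_state();print(st["tool_pos"],st["q"].round(2))
need(st,rail(.092,.056),[0,0,-1],EY)
s=vision.snapshot("scene");cv2.imwrite("pics/s2.png",cv2.resize(s["image"][180:330,80:400],None,fx=2.5,fy=2.5,interpolation=2))
E
```

```text
[ 0.64093782 -0.058275    0.17108326] [ 0.05  0.8  -0.08  1.58  0.12  0.76 -1.29]
shift units [ 0.033 -0.16  -2.603] turn units [ 0.023 -0.001 -0.395] deg 23.7 q7 -1.29 F [ 0.  -0.8 -0.3] M [0.   0.13 0.03] open 0.007
```

View pics/s2.png

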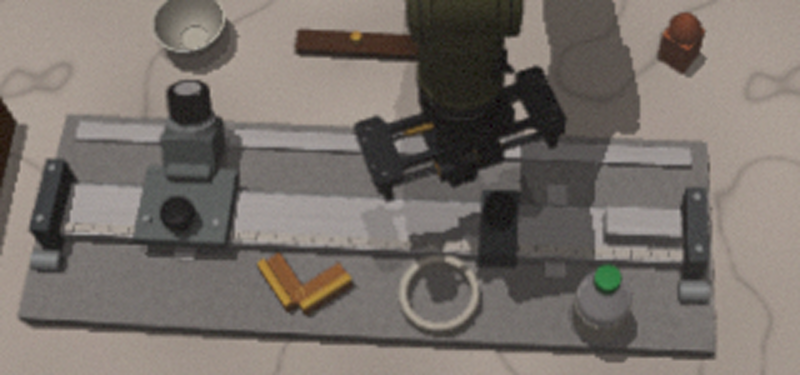

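The picture shows the block flat on the rail at (645,222), close to the left plate. The stop at (498,228) has not moved and the bottle is still standing.

Call:
{"fn": "drive_tool", "kwargs": {
  "targets": [
    {"tx": 0.03,"ty": -0.16,"tz": 0,"wx": 0.023,"wy": 0,"wz": -0.13,"claw": -1},
    {"tx": 0,"ty": 0,"tz": 0,"wx": 0,"wy": 0,"wz": -0.13,"claw": -1},
    {"tx": 0,"ty": 0,"tz": -0.3,"wx": 0,"wy": 0,"wz": -0.13,"claw": -1},
    {"tx": 0,"ty": 0,"tz": -0.5,"wx": 0,"wy": 0,"wz": 0,"claw": -1},
    {"tx": 0,"ty": 0,"tz": -0.5,"wx": 0,"wy": 0,"wz": 0,"claw": -1},
    {"tx": 0,"ty": 0,"tz": -0.5,"wx": 0,"wy": 0,"wz": 0,"claw": -1},
    {"tx": 0,"ty": 0,"tz": -0.5,"wx": 0,"wy": 0,"wz": 0,"claw": -1},
    {"tx": 0,"ty": 0,"tz": -0.3,"wx": 0,"wy": 0,"wz": 0,"claw": -1}
  ]
}}

```text
clock: 10.65
tool_pos: [0.6405, -0.0605, 0.089]
eef_rot: [1.0, -0.014, -0.001, -0.001]
contact_force: [-0.1, 0.4, -0.9]
opening: 0.006
finger_force: 0.0
```

```bash
python3 - <<'E'
from plant import r,vision
from h import *
st=r.get_state();print(st["tool_pos"],st["q"].round(2))
need(st,rail(.092,.056),[0,0,-1],EY)
need(st,rail(.2,.056),[0,0,-1],EY)
E
```

```text
[ 0.64050315 -0.06047166  0.08902935] [ 0.02  0.91  0.01  1.62 -0.01  0.61 -1.57]
shift units [ 0.048 -0.087  0.132] turn units [-0.002 -0.001 -0.014] deg 0.9 q7 -1.57 F [-0.1  0.4 -0.9] M [-0.03  0.2   0.02] open 0.006
shift units [0.202 3.51  0.132] turn units [-0.002 -0.001 -0.014] deg 0.9 q7 -1.57 F [-0.1  0.4 -0.9] M [-0.03  0.2   0.02] open 0.006
```

Call:
{"fn": "drive_tool", "kwargs": {
  "targets": [
    {"tx": 0.06,"ty": 0.3,"tz": 0.13,"wx": 0,"wy": 0,"wz": 0,"claw": -1},
    {"tx": 0.017,"ty": 0.4,"tz": 0,"wx": 0,"wy": 0,"wz": 0,"claw": -1},
    {"tx": 0.017,"ty": 0.4,"tz": 0,"wx": 0,"wy": 0,"wz": 0,"claw": -1},
    {"tx": 0.017,"ty": 0.4,"tz": 0,"wx": 0,"wy": 0,"wz": 0,"claw": -1},
    {"tx": 0.017,"ty": 0.4,"tz": 0,"wx": 0,"wy": 0,"wz": 0,"claw": -1},
    {"tx": 0.017,"ty": 0.4,"tz": 0,"wx": 0,"wy": 0,"wz": 0,"claw": -1},
    {"tx": 0.017,"ty": 0.4,"tz": 0,"wx": 0,"wy": 0,"wz": 0,"claw": -1},
    {"tx": 0.015,"ty": 0.3,"tz": 0,"wx": 0,"wy": 0,"wz": 0,"claw": -1}
  ]
}}

```text
clock: 11.45
tool_pos: [0.6469, 0.0289, 0.0955]
eef_rot: [1.0, -0.014, 0.001, 0.001]
contact_force: [-1.1, -4.6, -3.0]
opening: 0.001
finger_force: 2.5
```

Call:
{"fn": "drive_tool", "kwargs": {
  "targets": [
    {"tx": 0,"ty": 0.07,"tz": 0,"wx": 0,"wy": 0,"wz": 0,"claw": -1},
    {"tx": 0,"ty": 0.07,"tz": 0,"wx": 0,"wy": 0,"wz": 0,"claw": -1},
    {"tx": 0,"ty": 0.07,"tz": 0,"wx": 0,"wy": 0,"wz": 0,"claw": -1},
    {"tx": 0,"ty": 0.07,"tz": 0,"wx": 0,"wy": 0,"wz": 0,"claw": -1},
    {"tx": 0,"ty": 0.07,"tz": 0,"wx": 0,"wy": 0,"wz": 0,"claw": -1},
    {"tx": 0,"ty": 0.07,"tz": 0,"wx": 0,"wy": 0,"wz": 0,"claw": -1},
    {"tx": 0,"ty": 0.07,"tz": 0,"wx": 0,"wy": 0,"wz": 0,"claw": -1},
    {"tx": 0,"ty": 0,"tz": 0,"wx": 0,"wy": 0,"wz": 0,"claw": -1}
  ]
}}

```text
clock: 12.25
tool_pos: [0.6475, 0.0443, 0.0954]
eef_rot: [1.0, -0.014, 0.001, -0.001]
contact_force: [1.6, -4.4, -0.1]
opening: 0.005
finger_force: 2.0
```

Call:
{"fn": "drive_tool", "kwargs": {
  "targets": [
    {"tx": 0,"ty": 0.04,"tz": 0,"wx": 0,"wy": 0,"wz": 0,"claw": -1},
    {"tx": 0,"ty": 0.04,"tz": 0,"wx": 0,"wy": 0,"wz": 0,"claw": -1},
    {"tx": 0,"ty": 0.04,"tz": 0,"wx": 0,"wy": 0,"wz": 0,"claw": -1},
    {"tx": 0,"ty": 0.04,"tz": 0,"wx": 0,"wy": 0,"wz": 0,"claw": -1},
    {"tx": 0,"ty": 0.04,"tz": 0,"wx": 0,"wy": 0,"wz": 0,"claw": -1},
    {"tx": 0,"ty": 0,"tz": 0,"wx": 0,"wy": 0,"wz": 0,"claw": -1},
    {"tx": 0,"ty": 0,"tz": 0,"wx": 0,"wy": 0,"wz": 0,"claw": -1},
    {"tx": 0,"ty": 0,"tz": 0,"wx": 0,"wy": 0,"wz": 0,"claw": -1}
  ]
}}

```text
clock: 13.05
tool_pos: [0.6476, 0.0476, 0.0954]
eef_rot: [1.0, -0.015, 0.001, 0.001]
contact_force: [2.1, -7.6, 0.2]
opening: 0.005
finger_force: 4.0
```

Call:
{"fn": "drive_tool", "kwargs": {
  "targets": [
    {"tx": 0,"ty": 0.05,"tz": 0,"wx": 0,"wy": 0,"wz": 0,"claw": -1},
    {"tx": 0,"ty": 0.05,"tz": 0,"wx": 0,"wy": 0,"wz": 0,"claw": -1},
    {"tx": 0,"ty": 0.05,"tz": 0,"wx": 0,"wy": 0,"wz": 0,"claw": -1},
    {"tx": 0,"ty": 0,"tz": 0,"wx": 0,"wy": 0,"wz": 0,"claw": -1},
    {"tx": 0,"ty": 0,"tz": 0,"wx": 0,"wy": 0,"wz": 0,"claw": -1},
    {"tx": 0,"ty": 0,"tz": 0,"wx": 0,"wy": 0,"wz": 0,"claw": -1},
    {"tx": 0,"ty": 0,"tz": 0,"wx": 0,"wy": 0,"wz": 0,"claw": -1},
    {"tx": 0,"ty": 0,"tz": 0,"wx": 0,"wy": 0,"wz": 0,"claw": -1}
  ]
}}

```text
clock: 13.85
tool_pos: [0.6476, 0.0478, 0.0955]
eef_rot: [1.0, -0.017, 0.001, 0.003]
contact_force: [2.1, -14.4, 0.1]
opening: 0.004
finger_force: 7.1
```

The gap has stopped closing while the force rose to 14 N, so the block is nipped. I'll back off and go to the knob.

Call:
{"fn": "drive_tool", "kwargs": {
  "targets": [
    {"tx": 0,"ty": -0.4,"tz": 0,"wx": 0,"wy": 0,"wz": 0,"claw": -1},
    {"tx": 0,"ty": -0.6,"tz": 0.2,"wx": 0,"wy": 0,"wz": 0,"claw": -1},
    {"tx": 0,"ty": -0.6,"tz": 0.8,"wx": 0,"wy": 0,"wz": 0,"claw": -1},
    {"tx": -0.3,"ty": -0.7,"tz": 0.9,"wx": 0,"wy": 0,"wz": 0,"claw": -1},
    {"tx": -0.6,"ty": -0.7,"tz": 0.9,"wx": 0,"wy": 0,"wz": 0.12,"claw": -1},
    {"tx": -0.6,"ty": -0.7,"tz": 0.9,"wx": 0,"wy": 0,"wz": 0.13,"claw": 0},
    {"tx": -0.6,"ty": -0.7,"tz": 0.9,"wx": 0,"wy": 0,"wz": 0.13,"claw": 1},
    {"tx": -0.6,"ty": -0.7,"tz": 0.9,"wx": 0,"wy": 0,"wz": 0.13,"claw": 1}
  ]
}}

```text
clock: 14.65
tool_pos: [0.5648, -0.0983, 0.2617]
eef_rot: [0.967, 0.253, 0.001, -0.001]
contact_force: [0.8, -1.1, 1.3]
opening: 0.253
finger_force: 0.0
```

```bash
cat >> h.py <<'E'
AX=np.array([0,0,np.cos(np.pi/6)])-EX*.5
E
python3 - <<'E'
from plant import r,vision
from h import *
st=r.get_state();print(st["tool_pos"],st["q"].round(2))
K=np.array([.539,-.346,.134])
need(st,K+.12*AX,-AX,EX)
s=vision.snapshot("top");C=cloud(s);z=C[...,2]
for nm,x,y,lo,hi,zz in (("grip",(.6,.7),(.03,.13),.09,.14,.112),("blk",(.62,.69),(.09,.18),.07,.09,.078)):
    m=(z>lo)&(z<hi)&(C[...,0]>x[0])&(C[...,0]<x[1])&(C[...,1]>y[0])&(C[...,1]<y[1])
    c=max(cv2.findContours(m.astype(np.uint8),0,2)[0],key=cv2.contourArea)[:,0].astype(float)
    print(nm,m.sum(),cv2.minAreaRect(plane(s,c,zz)[:,:2].astype(np.float32)))
print("expect",rail(.235)[:2],rail(.295)[:2])
E
```

```text
[ 0.5648418  -0.09825098  0.26170372] [ 0.19  0.6  -0.17  1.71  0.12  0.84 -1.08]
shift units [-2.676 -8.181 -1.11 ] turn units [-0.276 -0.445  0.946] deg 64.9 q7 -1.08 F [ 0.8 -1.1  1.3] M [-0.07  0.07 -0.  ] open 0.253
grip 101 ((0.6484025120735168, 0.07883746922016144), (0.02857927978038788, 0.03211734816431999), 89.6361083984375)
blk 330 ((0.6488557457923889, 0.13660980761051178), (0.08901005238294601, 0.033706821501255035), 87.1456527709961)
expect [0.64804567 0.07978519] [0.65061052 0.13973034]
```

Call:
{"fn": "drive_tool", "kwargs": {
  "targets": [
    {"tx": -0.33,"ty": -1,"tz": 0,"wx": -0.0345,"wy": -0.0556,"wz": 0.118,"claw": 0.6},
    {"tx": -0.33,"ty": -1,"tz": 0,"wx": -0.0345,"wy": -0.0556,"wz": 0.118,"claw": 0.6},
    {"tx": -0.33,"ty": -1,"tz": 0,"wx": -0.0345,"wy": -0.0556,"wz": 0.118,"claw": 0.6},
    {"tx": -0.33,"ty": -1,"tz": 0,"wx": -0.0345,"wy": -0.0556,"wz": 0.118,"claw": 0.6},
    {"tx": -0.33,"ty": -1,"tz": 0,"wx": -0.0345,"wy": -0.0556,"wz": 0.118,"claw": 0.6},
    {"tx": -0.33,"ty": -1,"tz": 0,"wx": -0.0345,"wy": -0.0556,"wz": 0.118,"claw": 0.6},
    {"tx": -0.33,"ty": -1,"tz": 0,"wx": -0.0345,"wy": -0.0556,"wz": 0.118,"claw": 0.6},
    {"tx": -0.33,"ty": -1,"tz": 0,"wx": -0.0345,"wy": -0.0556,"wz": 0.118,"claw": 0.6}
  ]
}}

```text
clock: 15.5
tool_pos: [0.4868, -0.3373, 0.261]
eef_rot: [0.7, 0.665, 0.179, 0.187]
contact_force: [0.1, -0.0, -1.4]
opening: 0.802
finger_force: 0.0
```

```bash
python3 - <<'E'
from plant import r,vision
from h import *
import pickle
st=r.get_state();print(st["tool_pos"],st["q"].round(2))
K=np.array([.539,-.346,.134])
need(st,K+.12*AX,-AX,EX)
s=vision.snapshot("wrist");pickle.dump(s,open("w3.pkl","wb"));cv2.imwrite("pics/w3.png",s["image"])
C=cloud(s);P=C.reshape(-1,3);d=P-K;h=d@AX;rad=np.linalg.norm(d-h[:,None]*AX,axis=1)
m=(abs(h-.012)<.008)&(rad<.035);Q=P[m];print(m.sum(),"h med",np.median(h[m]),Q.mean(0))
M=m.reshape(420,560).astype(np.uint8);c=max(cv2.findContours(M,0,2)[0],key=cv2.contourArea)
print("px ellipse",cv2.fitEllipse(c))
E
```

```text
[ 0.48684193 -0.33729223  0.26104916] [ 1.12  0.6  -0.68  2.05  0.57  0.17  0.03]
shift units [-0.076 -0.213 -1.088] turn units [-0.002  0.001  0.007] deg 0.4 q7 0.03 F [ 0.1 -0.  -1.4] M [-0.06  0.49  0.04] open 0.802
2368 h med 0.00958622676335046 [ 0.52696363 -0.35012951  0.13813352]
px ellipse ((244.55966186523438, 215.25027465820312), (53.21784591674805, 55.323184967041016), 106.71089172363281)
```

View pics/w3.png

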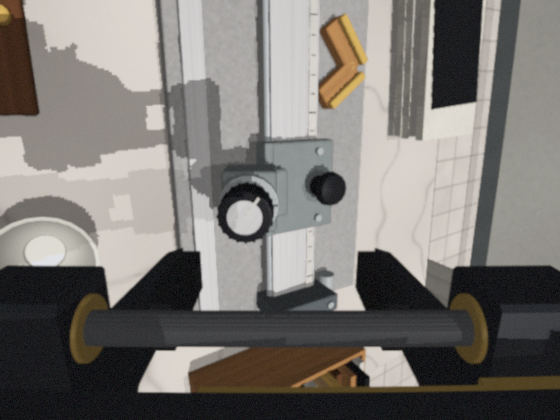

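The knob is at (245,213) with its white end disc, and its line points up and right towards (255,200). The mushroom grip is at (328,188) and the bowl at (45,250), both clear.

```bash
python3 - <<'E'
from h import *
import pickle
s=pickle.load(open("w3.pkl","rb"));D=pickle.load(open("d0.pkl","rb"))
K=np.array([.539,-.346,.134])
def face(s,uv,c0):
    T=s["cam_to_world"];d=rays(s,uv)@T[:3,:3].T;o=T[:3,3];return o+d*(((c0-o)@AX)/(d@AX))[:,None]
for n,s,uv,W in (("w",s,(245,215),34),("top",D["top"],(408,204),11),("scene",D["scene"],(155,217),11)):
    g=cv2.cvtColor(s["image"],6);u,v=uv;m=np.zeros_like(g);m[v-W:v+W,u-W:u+W]=255
    C=cloud(s)
    w=cv2.bitwise_and(m,(g>95).astype(np.uint8)*255)
    k,l,stt,cc=cv2.connectedComponentsWithStats(w)
    i=l[v,u];ys,xs=np.nonzero(l==i);P=C[l==i]
    hh=np.nanmedian((P-K)@AX);c0=K+hh*AX
    cnt=max(cv2.findContours((l==i).astype(np.uint8),0,2)[0],key=cv2.contourArea)[:,0].astype(float)
    F=face(s,cnt,c0);q=np.c_[(F-c0)@EX/np.cos(np.pi/6)*1,(F-c0)@EY]
    e=np.array([EX*np.cos(np.pi/6)+[0,0,.5],EY]);q=((F-c0)@e.T).astype(np.float32)
    (a,b),rr=cv2.minEnclosingCircle(q);print(n,"pix",stt[i,4],cc[i],"h",hh,"face centre",(c0+a*e[0]+b*e[1]).round(4),"r",rr, "mean",(c0+q.mean(0)@e).round(4))
    if n=="w":
        b2=((g<70)&(m>0)).astype(np.uint8);b2[l==i]=1
        lab=g[185:245,215:275];cv2.imwrite("pics/k.png",cv2.resize(s["image"][180:250,205:285],None,fx=7,fy=7,interpolation=2))
E
```

```text
w pix 1072 [244.51679104 216.84328358] h 0.010388493658779616 face centre [ 0.5275 -0.3494  0.1394] r 0.017465248703956604 mean [ 0.5275 -0.3498  0.1394]
top pix 57 [408.38596491 204.70175439] h 0.00956261683644033 face centre [ 0.5256 -0.3507  0.1374] r 0.01245848648250103 mean [ 0.5272 -0.3492  0.1383]
scene pix 37 [154.67567568 214.86486486] h 0.01179051595657787 face centre [ 0.5256 -0.3491  0.14  ] r 0.012676759622991085 mean [ 0.5256 -0.349   0.1399]
```

View pics/k.png

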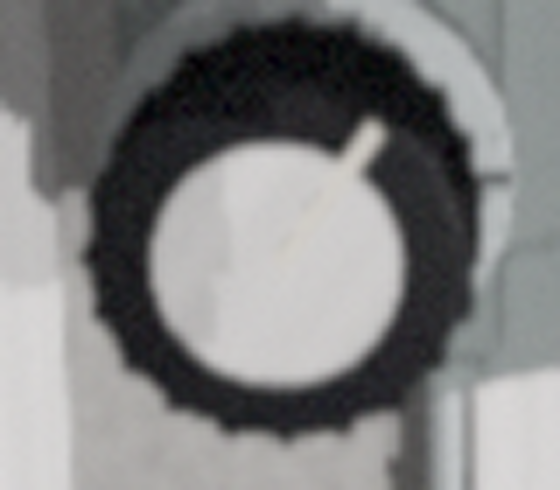

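```bash
cat >> h.py <<'E'
K=np.array([.5335,-.3503,.1286])
E
python3 - <<'E'
from plant import r
from h import *
st=r.get_state();need(st,K+.06*AX,-AX,EX);need(st,K+.003*AX,-AX,EX)
E
```

```text
shift units [ 1.041  0.06  -2.916] turn units [-0.    -0.001  0.026] deg 1.6 q7 0.04 F [-4.3 -8.4 -4.4] M [-0.49  0.91 -0.3 ] open 0.806
shift units [ 1.99   0.02  -4.561] turn units [-0.    -0.001  0.026] deg 1.6 q7 0.04 F [-4.3 -8.4 -4.4] M [-0.49  0.91 -0.3 ] open 0.806
```

Call:
{"fn": "drive_tool", "kwargs": {
  "targets": [
    {"tx": 0,"ty": 0,"tz": 0,"wx": 0,"wy": 0,"wz": 0.026,"claw": 0.6},
    {"tx": 0.15,"ty": 0.01,"tz": -0.4,"wx": 0,"wy": 0,"wz": 0,"claw": 0.6},
    {"tx": 0.15,"ty": 0.01,"tz": -0.4,"wx": 0,"wy": 0,"wz": 0,"claw": 0.6},
    {"tx": 0.15,"ty": 0.01,"tz": -0.4,"wx": 0,"wy": 0,"wz": 0,"claw": 0.6},
    {"tx": 0.15,"ty": 0.01,"tz": -0.4,"wx": 0,"wy": 0,"wz": 0,"claw": 0.6},
    {"tx": 0.15,"ty": 0.01,"tz": -0.4,"wx": 0,"wy": 0,"wz": 0,"claw": 0.6},
    {"tx": 0.15,"ty": 0.01,"tz": -0.4,"wx": 0,"wy": 0,"wz": 0,"claw": 0.6},
    {"tx": 0.15,"ty": 0.01,"tz": -0.4,"wx": 0,"wy": 0,"wz": 0,"claw": 0.6}
  ]
}}

```text
clock: 16.35
tool_pos: [0.5157, -0.337, 0.1907]
eef_rot: [0.694, 0.673, 0.18, 0.181]
contact_force: [-0.2, -0.4, 0.3]
opening: 0.803
finger_force: 0.0
```

```bash
python3 - <<'E'
from plant import r
from h import *
st=r.get_state();print(st["q"].round(2));need(st,K+.06*AX,-AX,EX);need(st,K+.003*AX,-AX,EX)
E
```

```text
[ 0.98  0.72 -0.52  2.05  1.3   0.04 -0.68]
shift units [-0.222 -0.408 -0.656] turn units [-0.007 -0.007 -0.014] deg 1.0 q7 -0.68 F [-0.2 -0.4  0.3] M [-0.1   0.47  0.03] open 0.803
shift units [ 0.727 -0.448 -2.302] turn units [-0.007 -0.007 -0.014] deg 1.0 q7 -0.68 F [-0.2 -0.4  0.3] M [-0.1   0.47  0.03] open 0.803
```

Call:
{"fn": "drive_tool", "kwargs": {
  "targets": [
    {"tx": -0.25,"ty": -0.1,"tz": 0.4,"wx": 0,"wy": 0,"wz": 0,"claw": 0.6},
    {"tx": -0.25,"ty": -0.1,"tz": 0.4,"wx": 0,"wy": 0,"wz": 0,"claw": 0.6},
    {"tx": -0.25,"ty": -0.1,"tz": 0.4,"wx": 0,"wy": 0,"wz": 0,"claw": 0.6},
    {"tx": -0.25,"ty": -0.1,"tz": 0.4,"wx": 0,"wy": 0,"wz": 0,"claw": 0.6},
    {"tx": 0,"ty": 0,"tz": 0,"wx": 0.08,"wy": 0,"wz": 0,"claw": 0.6},
    {"tx": 0,"ty": 0,"tz": 0,"wx": 0.08,"wy": 0,"wz": 0,"claw": 0.6},
    {"tx": 0,"ty": 0,"tz": 0,"wx": 0.08,"wy": 0,"wz": 0,"claw": 0.6},
    {"tx": 0,"ty": 0,"tz": 0,"wx": 0,"wy": 0,"wz": 0,"claw": 0.6}
  ]
}}

```text
clock: 17.15
tool_pos: [0.4846, -0.3518, 0.2373]
eef_rot: [0.713, 0.643, 0.264, 0.091]
contact_force: [-0.1, 0.2, -0.4]
opening: 0.798
finger_force: 0.0
```

```bash
python3 - <<'E'
from plant import r
from h import *
st=r.get_state();print(dir(r),st["q"].round(2));need(st,K+.12*AX,-AX,EX)
E
```

```text
['Unreachable', '__class__', '__delattr__', '__dict__', '__dir__', '__doc__', '__eq__', '__format__', '__ge__', '__getattribute__', '__getstate__', '__gt__', '__hash__', '__init__', '__init_subclass__', '__le__', '__lt__', '__module__', '__ne__', '__new__', '__reduce__', '__reduce_ex__', '__repr__', '__setattr__', '__sizeof__', '__str__', '__subclasshook__', '__weakref__', 'get_state', 'tip_reach'] [ 1.46  0.94 -1.22  1.88  0.78  0.57 -0.11]
shift units [-0.184  0.128 -0.476] turn units [-0.251 -0.005 -0.01 ] deg 15.1 q7 -0.11 F [-0.1  0.2 -0.4] M [-0.3   0.54 -0.02] open 0.798
```

```bash
cat > kin.py <<'E'
import numpy as np,itertools
from scipy.optimize import least_squares
from scipy.spatial.transform import Rotation as Ro
A="zyzyzyz"
DATA=[([-1.2102,.68995,-.19453,1.56618,.15732,.90252,-.2151],[.20051,.5914,.24598],[.162636,.986686,-.000827,-.000074]),
([-.32,.96,-.14,2.37,1.92,.41,-1.87],[.40416,.03191,.02536],[.508,.851,-.092,.097]),
([-.25,.99,-.23,2.38,2.04,.52,-1.98],[.4171,.03596,.01278],[.508,.851,-.067,.113]),
([-.3,.81,-.16,1.97,.78,.57,-.92],[.52469,.07206,.10736],[.627,.766,-.088,.109]),
([-.29,.93,-.24,1.43,.51,.99,-.81],[.65098,.14658,.13663],[.715,.687,-.094,.092]),
([.03,.84,-.38,1.52,.41,.87,-.56],[.65186,.05318,.17188],[.723,.69,-.014,.011]),
([.05,.8,-.08,1.58,.12,.76,-1.29],[.64094,-.05828,.17108],[.983,.184,0,.012]),
([.02,.91,.01,1.62,-.01,.61,-1.57],[.6405,-.06047,.08903],[1,-.014,-.001,-.001]),
([.19,.6,-.17,1.71,.12,.84,-1.08],[.56484,-.09825,.2617],[.967,.253,.001,-.001]),
([1.12,.6,-.68,2.05,.57,.17,.03],[.48684,-.33729,.26105],[.7,.665,.179,.187]),
([.98,.72,-.52,2.05,1.3,.04,-.68],[.5157,-.337,.1907],[.694,.673,.18,.181]),
([1.46,.94,-1.22,1.88,.78,.57,-.11],[.4846,-.3518,.2373],[.713,.643,.264,.091])]
def fk(q,sg,p):
    # p: h,L1,L2,L3, elbow x, wrist x, base x, q1 offset, q7 offset
    off=[[p[6],0,p[0]],[0,0,0],[p[4],0,p[1]],[-p[4],0,0],[p[5],0,p[2]],[0,0,0],[0,0,p[3]]]
    R=Ro.identity();x=np.zeros(3)
    off=[[0,0,0],[p[6],0,p[0]],[0,0,0],[p[4],0,p[1]],[-p[4],0,0],[0,0,p[2]],[p[5],0,0]]
    qq=np.array(q)*sg;qq[0]+=p[7];qq[6]+=p[8]
    for a,o,t in zip(A,off,qq):
        x=x+R.apply(o);R=R*Ro.from_euler(a,t)
    return x+R.apply([0,0,p[3]]),R
def res(p,sg):
    e=[]
    for q,x,o in DATA:
        X,R=fk(q,sg,p);e+=list((X-x)*5)+list((R*Ro.from_quat(o).inv()).as_rotvec())
    return np.array(e)
if __name__=="__main__":
    out=[]
    for s in itertools.product((1,-1),repeat=4):
        sg=np.array([s[0],1,s[1],1,s[2],1,s[3]])
        for o7 in (0,np.pi,np.pi/2,-np.pi/2):
            f=least_squares(res,[.35,.4,.4,.25,0,0,0,0,o7],args=(sg,));out.append((f.cost,sg,f.x))
    out.sort(key=lambda t:t[0])
    for c,sg,x in out[:3]: print(round(c,5),sg,x.round(4))
    np.savez("kin.npz",sg=out[0][1],p=out[0][2]);e=res(out[0][2],out[0][1]).reshape(-1,6);print(abs(e[:,:3]/5).max(0),abs(e[:,3:]).max(0))
E
python3 kin.py
```

```text
0.01498 [-1  1 -1  1 -1  1 -1] [ 0.3427  0.5904  0.3647  0.324  -0.0082  0.0139 -0.0087 -0.0662 -4.7759]
0.01498 [-1  1 -1  1 -1  1 -1] [ 0.3427  0.5904  0.3647  0.324  -0.0082  0.0139 -0.0087 -0.0662  1.5073]
0.01498 [-1  1 -1  1 -1  1 -1] [ 0.3427  0.5904  0.3647  0.324  -0.0082  0.0139 -0.0087 -0.0662  1.5073]
[0.01354466 0.01569319 0.00949417] [0.03531893 0.02038486 0.01452611]
```

```bash
cat > ik.py <<'E'
from kin import *
from h import K,AX,EX,EY
z=np.load("kin.npz");SG,P=z["sg"],z["p"]
LO=np.array([-3.01,-.46,-1.47,.13,-1,.04,-2.66]);HI=np.array([3.01,2.08,1.51,2.56,4.14,2.09,2.66])
def ik(G,zt,q0,q3=None,w=.0):
    zt=np.array(zt)/np.linalg.norm(zt)
    def f(q):
        q=np.r_[q,0];X,R=fk(q,SG,P);e=[*(X-G-.011*zt)*10,*(R.apply([0,0,1])-zt)*3]
        if q3 is not None:e.append(q[2]-q3)
        return e
    s=least_squares(f,q0,bounds=(LO[:6],HI[:6]));return s.x,2*s.cost
E
python3 - <<'E'
from ik import *
rng=np.random.default_rng(0)
for h in (.003,.12):
  for q3 in np.arange(-1.4,1.5,.2):
    S={}
    for _ in range(8):
        x,c=ik(K+h*AX,-AX,rng.uniform(LO[:6]+.01,HI[:6]-.01),q3)
        if c<1e-4:S[tuple(x.round(1))]=x
    for x in S.values():print(h,x.round(2))
E
```

```text
0.003 [ 1.3   1.29 -1.4   2.05  1.8   0.91]
0.003 [ 1.26  1.16 -1.2   2.05  1.82  0.69]
0.003 [ 1.19  1.04 -1.    2.05  1.87  0.49]
0.003 [ 1.11  0.95 -0.8   2.06  2.02  0.32]
0.003 [ 1.01  0.89 -0.6   2.07  2.47  0.19]
0.003 [ 0.92  0.85 -0.4   2.08  3.42  0.16]
0.003 [ 0.82  0.83 -0.2   2.06  4.09  0.24]
0.12 [ 1.42  1.02 -1.4   2.1   1.52  0.74]
0.12 [ 1.38  0.89 -1.2   2.1   1.47  0.52]
0.12 [ 1.31  0.79 -1.    2.09  1.38  0.34]
0.12 [ 1.22  0.71 -0.8   2.09  1.14  0.18]
0.12 [ 1.13  0.66 -0.6   2.06  0.16  0.1 ]
0.12 [ 1.03  0.63 -0.4   2.08 -0.99  0.15]
```

Call:
{"fn": "drive_tool", "kwargs": {
  "targets": [
    {"tx": -0.05,"ty": 0.03,"tz": -0.1,"wx": -0.05,"wy": 0,"wz": 0,"claw": 0.6},
    {"tx": -0.05,"ty": 0.03,"tz": -0.1,"wx": -0.05,"wy": 0,"wz": 0,"claw": 0.6},
    {"tx": -0.05,"ty": 0.03,"tz": -0.1,"wx": -0.05,"wy": 0,"wz": 0,"claw": 0.6},
    {"tx": -0.04,"ty": 0.04,"tz": -0.1,"wx": -0.05,"wy": 0,"wz": 0,"claw": 0.6},
    {"tx": 0,"ty": 0,"tz": -0.08,"wx": -0.05,"wy": -0.005,"wz": -0.01,"claw": 0.6},
    {"tx": 0,"ty": 0,"tz": 0,"wx": 0,"wy": 0,"wz": 0,"claw": 0.6},
    {"tx": 0,"ty": 0,"tz": 0,"wx": 0,"wy": 0,"wz": 0,"claw": 0.6},
    {"tx": 0,"ty": 0,"tz": 0,"wx": 0,"wy": 0,"wz": 0,"claw": 0.6}
  ]
}}

```text
clock: 17.95
tool_pos: [0.48, -0.3454, 0.225]
eef_rot: [0.695, 0.671, 0.179, 0.187]
contact_force: [-0.0, 0.6, 0.0]
opening: 0.8
finger_force: 0.0
```

```bash
python3 - <<'E'
from plant import r
from h import *
st=r.get_state();print(st["q"].round(3));need(st,K+.12*AX,-AX,EX)
E
```

```text
[ 1.176  0.688 -0.747  2.08   1.184  0.165 -0.522]
shift units [-0.032 -0.085 -0.066] turn units [ 0.003 -0.    -0.006] deg 0.4 q7 -0.52 F [-0.   0.6  0. ] M [-0.07  0.49 -0.01] open 0.8
```

Call:
{"fn": "drive_tool", "kwargs": {
  "targets": [
    {"tx": -0.03,"ty": -0.08,"tz": -0.06,"wx": -0.068,"wy": 0.003,"wz": 0.118,"claw": 0.6},
    {"tx": 0,"ty": 0,"tz": 0,"wx": -0.068,"wy": 0.003,"wz": 0.118,"claw": 0.6},
    {"tx": 0,"ty": 0,"tz": 0,"wx": -0.068,"wy": 0.003,"wz": 0.118,"claw": 0.6},
    {"tx": 0,"ty": 0,"tz": 0,"wx": -0.068,"wy": 0.003,"wz": 0.118,"claw": 0.6},
    {"tx": 0,"ty": 0,"tz": 0,"wx": -0.068,"wy": 0.003,"wz": 0.118,"claw": 0.6},
    {"tx": 0,"ty": 0,"tz": 0,"wx": -0.068,"wy": 0.003,"wz": 0.118,"claw": 0.6},
    {"tx": 0,"ty": 0,"tz": 0,"wx": -0.068,"wy": 0.003,"wz": 0.118,"claw": 0.6},
    {"tx": 0,"ty": 0,"tz": 0,"wx": -0.068,"wy": 0.003,"wz": 0.118,"claw": 0.6}
  ]
}}

```text
clock: 18.75
tool_pos: [0.4783, -0.349, 0.2228]
eef_rot: [0.222, 0.94, 0.048, 0.255]
contact_force: [0.6, -1.1, 0.5]
opening: 0.799
finger_force: 0.0
```

```bash
python3 - <<'E'
from plant import r
from h import *
st=r.get_state();print(st["q"].round(3));need(st,K+.003*AX,-AX,EY)
E
```

```text
[ 1.3    0.771 -0.974  2.074  1.371  0.336  0.468]
shift units [ 1.973 -0.047 -3.371] turn units [-0.2    0.01   0.348] deg 24.1 q7 0.47 F [ 0.6 -1.1  0.5] M [ 0.01  0.52 -0.07] open 0.799
```

Call:
{"fn": "drive_tool", "kwargs": {
  "targets": [
    {"tx": 0.12,"ty": -0.006,"tz": -0.2,"wx": -0.067,"wy": 0.003,"wz": 0.116,"claw": 0.6},
    {"tx": 0.25,"ty": -0.006,"tz": -0.42,"wx": -0.067,"wy": 0.003,"wz": 0.116,"claw": 0.6},
    {"tx": 0.25,"ty": -0.006,"tz": -0.42,"wx": -0.067,"wy": 0.003,"wz": 0.116,"claw": 0.6},
    {"tx": 0.25,"ty": -0.006,"tz": -0.42,"wx": 0,"wy": 0,"wz": 0,"claw": 0.6},
    {"tx": 0.25,"ty": -0.006,"tz": -0.42,"wx": 0,"wy": 0,"wz": 0,"claw": 0.6},
    {"tx": 0.2,"ty": -0.006,"tz": -0.35,"wx": 0,"wy": 0,"wz": 0,"claw": 0.6},
    {"tx": 0,"ty": 0,"tz": 0,"wx": 0,"wy": 0,"wz": 0,"claw": 0.6},
    {"tx": 0,"ty": 0,"tz": 0,"wx": 0,"wy": 0,"wz": 0,"claw": 0.6}
  ]
}}

```text
clock: 19.55
tool_pos: [0.5178, -0.3499, 0.1557]
eef_rot: [0.023, 0.966, -0.006, 0.259]
contact_force: [0.0, -0.2, 0.2]
opening: 0.804
finger_force: 0.0
```

```bash
python3 - <<'E'
from plant import r
from h import *
st=r.get_state();print(st["q"].round(3));need(st,K+.003*AX,-AX,EY)
E
```

```text
[ 1.209  0.924 -0.943  2.041  1.725  0.4    0.572]
shift units [ 0.658 -0.02  -1.135] turn units [-0.001  0.001  0.005] deg 0.3 q7 0.57 F [ 0.  -0.2  0.2] M [ 0.07  0.49 -0.01] open 0.804
```

Call:
{"fn": "drive_tool", "kwargs": {
  "targets": [
    {"tx": 0.2,"ty": -0.007,"tz": -0.34,"wx": 0,"wy": 0,"wz": 0.005,"claw": 0.6},
    {"tx": 0.2,"ty": -0.007,"tz": -0.34,"wx": 0,"wy": 0,"wz": 0,"claw": 0.6},
    {"tx": 0.2,"ty": -0.006,"tz": -0.34,"wx": 0,"wy": 0,"wz": 0,"claw": 0.6},
    {"tx": 0.06,"ty": 0,"tz": -0.115,"wx": 0,"wy": 0,"wz": 0,"claw": 0.6},
    {"tx": 0,"ty": 0,"tz": 0,"wx": 0,"wy": 0,"wz": 0,"claw": -1},
    {"tx": 0,"ty": 0,"tz": 0,"wx": 0,"wy": 0,"wz": 0,"claw": -1},
    {"tx": 0,"ty": 0,"tz": 0,"wx": 0,"wy": 0,"wz": 0,"claw": -1},
    {"tx": 0,"ty": 0,"tz": 0,"wx": 0,"wy": 0,"wz": 0,"claw": -1}
  ],
  "force": 35
}}

```text
clock: 20.35
tool_pos: [0.5374, -0.3513, 0.1218]
eef_rot: [0.02, 0.966, -0.007, 0.259]
contact_force: [-0.6, -2.2, 0.8]
opening: 0.491
finger_force: 35.0
```

```bash
python3 - <<'E'
from plant import r
from h import *
st=r.get_state();print(st["q"].round(3));need(st,K+.003*AX,-AX,EY);print(st["finger_force"])
E
```

```text
[ 1.179  1.006 -0.944  2.009  1.823  0.448  0.512]
shift units [ 0.003  0.028 -0.005] turn units [ 0.003 -0.    -0.   ] deg 0.2 q7 0.51 F [-0.6 -2.2  0.8] M [-0.3   0.49 -0.14] open 0.491
35.00077648088336
```

Call:
{"fn": "drive_tool", "kwargs": {
  "targets": [
    {"tx": 0,"ty": 0,"tz": 0,"wx": 0.06,"wy": -0.0026,"wz": -0.104,"claw": -1},
    {"tx": 0,"ty": 0,"tz": 0,"wx": 0.06,"wy": -0.0026,"wz": -0.104,"claw": -1},
    {"tx": 0,"ty": 0,"tz": 0,"wx": 0.06,"wy": -0.0026,"wz": -0.104,"claw": -1},
    {"tx": 0,"ty": 0,"tz": 0,"wx": 0.06,"wy": -0.0026,"wz": -0.104,"claw": -1},
    {"tx": 0,"ty": 0,"tz": 0,"wx": 0.06,"wy": -0.0026,"wz": -0.104,"claw": -1},
    {"tx": 0,"ty": 0,"tz": 0,"wx": 0.06,"wy": -0.0026,"wz": -0.104,"claw": -1},
    {"tx": 0,"ty": 0,"tz": 0,"wx": 0.06,"wy": -0.0026,"wz": -0.104,"claw": -1},
    {"tx": 0,"ty": 0,"tz": 0,"wx": 0,"wy": 0,"wz": 0,"claw": -1}
  ]
}}

```text
clock: 21.15
tool_pos: [0.537, -0.3524, 0.1216]
eef_rot: [0.431, 0.865, 0.104, 0.237]
contact_force: [-2.9, -4.0, 3.6]
opening: 0.488
finger_force: 35.0
```

```bash
cat >> h.py <<'E'
def report(st):
    e=Ro.from_quat(st["eef_rot"]).apply([0,1,0]);e2=np.cross(AX,EY)
    print("q",st["q"].round(2),"angle about axis from EY deg",np.degrees(np.arctan2(e@e2,e@EY)).round(1),"M.ax",(st["moment"]@AX).round(3),"ff",round(st["finger_force"],1),"open",round(st["opening"],3))
    z=-AX;print("off axis mm",((st["tool_pos"]-(K+.003*AX-.011*AX))*1000).round(1),"tilt deg",np.degrees(np.arccos(Ro.from_quat(st["eef_rot"]).apply([0,0,1])@z)).round(2),"F",st["contact_force"].round(1))
E
python3 - <<'E'
from plant import r
from h import *
report(r.get_state())
E
```

```text
q [ 1.26  1.1  -1.13  2.    1.77  0.63 -0.26] angle about axis from EY deg -50.5 M.ax -0.151 ff 35.0 open 0.488
off axis mm [-0.5 -1.9 -0.1] tilt deg 0.2 F [-2.9 -4.   3.6]
```

Call:
{"fn": "drive_tool", "kwargs": {
  "targets": [
    {"tx": 0,"ty": 0,"tz": 0,"wx": 0.05,"wy": -0.002,"wz": -0.087,"claw": -1},
    {"tx": 0,"ty": 0,"tz": 0,"wx": 0.05,"wy": -0.002,"wz": -0.087,"claw": -1},
    {"tx": 0,"ty": 0,"tz": 0,"wx": 0.05,"wy": -0.002,"wz": -0.087,"claw": -1},
    {"tx": 0,"ty": 0,"tz": 0,"wx": 0.05,"wy": -0.002,"wz": -0.087,"claw": -1},
    {"tx": 0,"ty": 0,"tz": 0,"wx": 0.05,"wy": -0.002,"wz": -0.087,"claw": -1},
    {"tx": 0,"ty": 0,"tz": 0,"wx": 0,"wy": 0,"wz": 0,"claw": -1},
    {"tx": 0,"ty": 0,"tz": 0,"wx": 0,"wy": 0,"wz": 0,"claw": -1},
    {"tx": 0,"ty": 0,"tz": 0,"wx": 0,"wy": 0,"wz": 0,"claw": -1}
  ]
}}

```text
clock: 21.95
tool_pos: [0.5363, -0.3516, 0.1211]
eef_rot: [0.638, 0.725, 0.16, 0.202]
contact_force: [-5.1, -3.8, 2.8]
opening: 0.491
finger_force: 35.0
```

```bash
python3 - <<'E'
from plant import r
from h import *
report(r.get_state())
E
```

```text
q [ 1.28  1.15 -1.22  2.    1.76  0.71 -0.74] angle about axis from EY deg -80.2 M.ax 0.392 ff 35.0 open 0.491
off axis mm [-1.2 -1.1 -0.6] tilt deg 0.27 F [-5.1 -3.8  2.8]
```

Call:
{"fn": "drive_tool", "kwargs": {
  "targets": [
    {"tx": 0,"ty": 0,"tz": 0,"wx": 0.015,"wy": 0,"wz": -0.026,"claw": -1},
    {"tx": 0,"ty": 0,"tz": 0,"wx": 0,"wy": 0,"wz": 0,"claw": -1},
    {"tx": 0,"ty": 0,"tz": 0,"wx": 0,"wy": 0,"wz": 0,"claw": -1},
    {"tx": 0,"ty": 0,"tz": 0,"wx": 0,"wy": 0,"wz": 0,"claw": 0.2},
    {"tx": 0,"ty": 0,"tz": 0,"wx": 0,"wy": 0,"wz": 0,"claw": 0.2},
    {"tx": 0,"ty": 0,"tz": 0,"wx": 0,"wy": 0,"wz": 0,"claw": 0.2},
    {"tx": 0,"ty": 0,"tz": 0,"wx": 0,"wy": 0,"wz": 0,"claw": 0.2},
    {"tx": 0,"ty": 0,"tz": 0,"wx": 0,"wy": 0,"wz": 0,"claw": 0.2}
  ]
}}

```text
clock: 22.75
tool_pos: [0.5376, -0.3499, 0.1214]
eef_rot: [0.651, 0.714, 0.166, 0.198]
contact_force: [-0.8, -1.1, -0.1]
opening: 0.601
finger_force: 0.0
```

```bash
python3 - <<'E'
from plant import r,vision
from h import *
import pickle
report(r.get_state())
s=vision.snapshot("wrist");pickle.dump(s,open("w4.pkl","wb"))
T=s["cam_to_world"];c=np.linalg.inv(T)@np.r_[K+.012*AX,1];print("cam pt",c)
i=s["image"];cv2.imwrite("pics/w4.png",i)
E
```

```text
q [ 1.28  1.15 -1.23  2.    1.76  0.72 -0.78] angle about axis from EY deg -82.2 M.ax 0.038 ff 0.0 open 0.601
off axis mm [ 0.1  0.6 -0.2] tilt deg 0.07 F [-0.8 -1.1 -0.1]
cam pt [-3.33079377e-04 -3.51605600e-02 -1.31916550e-01  1.00000000e+00]
```

View pics/w4.png

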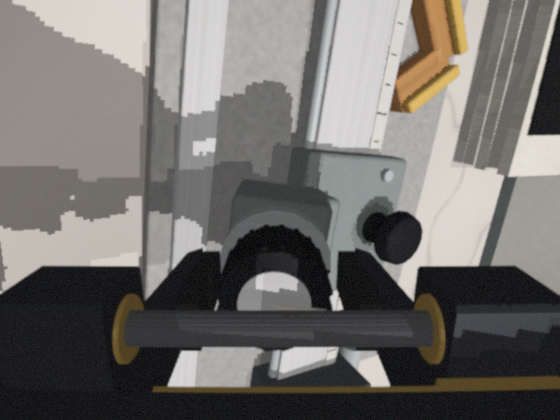

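Call:
{"fn": "drive_tool", "kwargs": {
  "targets": [
    {"tx": 0,"ty": 0,"tz": 0,"wx": 0,"wy": 0,"wz": 0,"claw": -1},
    {"tx": 0,"ty": 0,"tz": 0,"wx": 0,"wy": 0,"wz": 0,"claw": -1},
    {"tx": 0,"ty": 0,"tz": 0,"wx": 0,"wy": 0,"wz": 0,"claw": -1},
    {"tx": 0,"ty": 0,"tz": 0,"wx": 0,"wy": 0,"wz": 0,"claw": -1},
    {"tx": 0,"ty": 0,"tz": 0,"wx": -0.0583,"wy": 0.0025,"wz": 0.101,"claw": -1},
    {"tx": 0,"ty": 0,"tz": 0,"wx": -0.0583,"wy": 0.0025,"wz": 0.101,"claw": -1},
    {"tx": 0,"ty": 0,"tz": 0,"wx": -0.0583,"wy": 0.0025,"wz": 0.101,"claw": -1},
    {"tx": 0,"ty": 0,"tz": 0,"wx": -0.0583,"wy": 0.0025,"wz": 0.101,"claw": -1}
  ],
  "force": 40
}}

```text
clock: 23.6
tool_pos: [0.536, -0.3504, 0.1204]
eef_rot: [0.457, 0.851, 0.111, 0.232]
contact_force: [-5.5, 0.3, -0.3]
opening: 0.492
finger_force: 40.0
```

Call:
{"fn": "drive_tool", "kwargs": {
  "targets": [
    {"tx": 0,"ty": 0,"tz": 0,"wx": -0.0583,"wy": 0.0025,"wz": 0.101,"claw": -1},
    {"tx": 0,"ty": 0,"tz": 0,"wx": -0.0583,"wy": 0.0025,"wz": 0.101,"claw": -1},
    {"tx": 0,"ty": 0,"tz": 0,"wx": -0.0583,"wy": 0.0025,"wz": 0.101,"claw": -1},
    {"tx": 0,"ty": 0,"tz": 0,"wx": -0.0583,"wy": 0.0025,"wz": 0.101,"claw": -1},
    {"tx": 0,"ty": 0,"tz": 0,"wx": -0.0583,"wy": 0.0025,"wz": 0.101,"claw": -1},
    {"tx": 0,"ty": 0,"tz": 0,"wx": -0.0583,"wy": 0.0025,"wz": 0.101,"claw": -1},
    {"tx": 0,"ty": 0,"tz": 0,"wx": -0.0583,"wy": 0.0025,"wz": 0.101,"claw": -1},
    {"tx": 0,"ty": 0,"tz": 0,"wx": -0.0583,"wy": 0.0025,"wz": 0.101,"claw": -1}
  ]
}}

```text
clock: 24.4
tool_pos: [0.5356, -0.3513, 0.1202]
eef_rot: [0.005, 0.966, -0.012, 0.257]
contact_force: [-5.0, -0.8, -1.6]
opening: 0.487
finger_force: 40.0
```

```bash
python3 - <<'E'
from plant import r
from h import *
report(r.get_state())
E
```

```text
q [ 1.18  1.01 -0.95  2.01  1.83  0.46  0.54] angle about axis from EY deg 2.0 M.ax 0.108 ff 40.0 open 0.487
off axis mm [-1.9 -0.8 -1.5] tilt deg 0.29 F [-5.  -0.8 -1.6]
```

Call:
{"fn": "drive_tool", "kwargs": {
  "targets": [
    {"tx": 0,"ty": 0,"tz": 0,"wx": -0.0583,"wy": 0.0025,"wz": 0.101,"claw": -1},
    {"tx": 0,"ty": 0,"tz": 0,"wx": -0.0583,"wy": 0.0025,"wz": 0.101,"claw": -1},
    {"tx": 0,"ty": 0,"tz": 0,"wx": -0.0583,"wy": 0.0025,"wz": 0.101,"claw": -1},
    {"tx": 0,"ty": 0,"tz": 0,"wx": -0.0583,"wy": 0.0025,"wz": 0.101,"claw": -1},
    {"tx": 0,"ty": 0,"tz": 0,"wx": -0.0583,"wy": 0.0025,"wz": 0.101,"claw": -1},
    {"tx": 0,"ty": 0,"tz": 0,"wx": -0.0583,"wy": 0.0025,"wz": 0.101,"claw": -1},
    {"tx": 0,"ty": 0,"tz": 0,"wx": 0,"wy": 0,"wz": 0,"claw": -1},
    {"tx": 0,"ty": 0,"tz": 0,"wx": 0,"wy": 0,"wz": 0,"claw": -1}
  ]
}}

```text
clock: 25.2
tool_pos: [0.5358, -0.352, 0.1203]
eef_rot: [-0.339, 0.905, -0.103, 0.237]
contact_force: [-6.0, -2.8, -1.9]
opening: 0.491
finger_force: 40.0
```

```bash
python3 - <<'E'
from plant import r
from h import *
report(r.get_state())
E
```

```text
q [ 1.09  0.94 -0.76  2.02  1.96  0.3   1.09] angle about axis from EY deg 43.6 M.ax 0.036 ff 40.0 open 0.491
off axis mm [-1.7 -1.6 -1.3] tilt deg 0.29 F [-6.  -2.8 -1.9]
```

Call:
{"fn": "drive_tool", "kwargs": {
  "targets": [
    {"tx": 0,"ty": 0,"tz": 0,"wx": 0,"wy": 0,"wz": 0,"claw": 0.5},
    {"tx": 0,"ty": 0,"tz": 0,"wx": 0,"wy": 0,"wz": 0,"claw": 0.5},
    {"tx": 0,"ty": 0,"tz": 0,"wx": 0,"wy": 0,"wz": 0,"claw": 0.5},
    {"tx": 0,"ty": 0,"tz": 0,"wx": 0,"wy": 0,"wz": 0,"claw": 0.5},
    {"tx": -0.1,"ty": 0.005,"tz": 0.17,"wx": 0,"wy": 0,"wz": 0,"claw": 0.5},
    {"tx": -0.2,"ty": 0.009,"tz": 0.35,"wx": 0,"wy": 0,"wz": 0,"claw": 0.5},
    {"tx": -0.2,"ty": 0.009,"tz": 0.35,"wx": 0,"wy": 0,"wz": 0,"claw": 0.5},
    {"tx": -0.2,"ty": 0.009,"tz": 0.35,"wx": 0,"wy": 0,"wz": 0,"claw": 0.5}
  ]
}}

```text
clock: 26.0
tool_pos: [0.516, -0.3492, 0.1594]
eef_rot: [-0.34, 0.904, -0.103, 0.239]
contact_force: [-0.1, 0.3, -0.0]
opening: 0.748
finger_force: 0.0
```

Call:
{"fn": "drive_tool", "kwargs": {
  "targets": [
    {"tx": -0.2,"ty": 0.009,"tz": 0.35,"wx": 0,"wy": 0,"wz": 0,"claw": 0.5},
    {"tx": -0.2,"ty": 0.009,"tz": 0.35,"wx": 0,"wy": 0,"wz": 0,"claw": 0.5},
    {"tx": -0.2,"ty": 0.009,"tz": 0.35,"wx": 0,"wy": 0,"wz": 0,"claw": 0.5},
    {"tx": -0.2,"ty": 0.009,"tz": 0.35,"wx": 0,"wy": 0,"wz": 0,"claw": 0.5},
    {"tx": -0.2,"ty": 0.009,"tz": 0.35,"wx": 0,"wy": 0,"wz": 0,"claw": 0.5},
    {"tx": -0.2,"ty": 0.009,"tz": 0.35,"wx": 0,"wy": 0,"wz": 0,"claw": 0.5},
    {"tx": 0,"ty": 0,"tz": 0,"wx": 0,"wy": 0,"wz": 0,"claw": 0.5},
    {"tx": 0,"ty": 0,"tz": 0,"wx": 0,"wy": 0,"wz": 0,"claw": 0.5}
  ]
}}

```text
clock: 26.8
tool_pos: [0.4805, -0.348, 0.2215]
eef_rot: [-0.34, 0.904, -0.103, 0.239]
contact_force: [0.1, -0.2, 0.2]
opening: 0.752
finger_force: 0.0
```

```bash
python3 - <<'E'
from plant import r,vision
from h import *
import pickle
report(r.get_state())
s=vision.snapshot("wrist");pickle.dump(s,open("w5.pkl","wb"))
p=s["cam_to_world"];c=(np.linalg.inv(p)@np.r_[K+.012*AX,1])[:3]
uv=cv2.projectPoints(np.array([[c[0],-c[1],-c[2]]]),np.zeros(3),np.zeros(3),s["K"],s["dist"])[0].ravel();print(uv)
u,v=np.clip(uv.astype(int),40,380);cv2.imwrite("pics/k2.png",cv2.resize(s["image"][v-40:v+40,u-45:u+45],None,fx=6,fy=6,interpolation=2));print(u-45,v-40)
E
```

```text
q [ 1.18  0.7  -0.75  2.08  1.26  0.17  1.74] angle about axis from EY deg 43.7 M.ax -0.01 ff 0.0 open 0.752
off axis mm [-57.    2.5  99.9] tilt deg 0.22 F [ 0.1 -0.2  0.2]
[280.57161726 214.34843494]
235 174
```

View pics/k2.png

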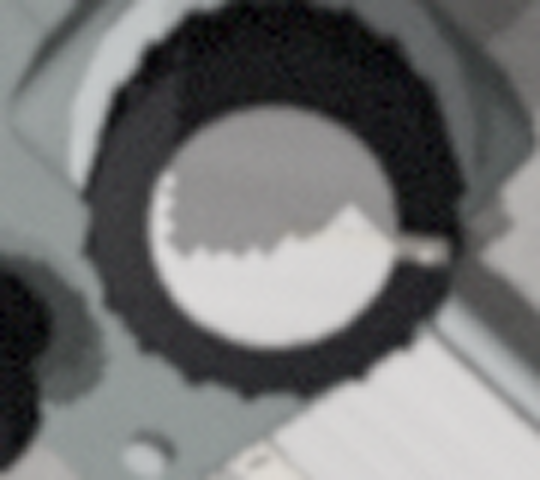

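```bash
python3 - <<'E'
from h import *
import pickle
E0=K+.012*AX
def ang(f,c,t):
    s=pickle.load(open(f,"rb"));T=s["cam_to_world"];d=rays(s,[c,t])@T[:3,:3].T;o=T[:3,3]
    p=o+d*(((E0-o)@AX)/(d@AX))[:,None];v=p[1]-p[0];return np.degrees(np.arctan2(v@np.cross(AX,EY),v@EY)),p[0]
a,ca=ang("w3.pkl",(244.7,217.6),(258.1,198.6));b,cb=ang("w5.pkl",(280.8,211.7),(307.5,215.7));print(a,b,(b-a)%360,ca,cb)
from plant import vision
s=vision.snapshot("top");C=cloud(s);z=C[...,2]
for nm,x,y,lo,hi,zz in (("grip",(.6,.7),(.03,.13),.09,.14,.112),("blk",(.62,.69),(.09,.18),.07,.09,.078)):
    m=(z>lo)&(z<hi)&(C[...,0]>x[0])&(C[...,0]<x[1])&(C[...,1]>y[0])&(C[...,1]<y[1])
    c=max(cv2.findContours(m.astype(np.uint8),0,2)[0],key=cv2.contourArea)[:,0].astype(float)
    print(nm,m.sum(),cv2.minAreaRect(plane(s,c,zz)[:,:2].astype(np.float32)))
E
```

```text
-35.4038036702409 34.92886337334931 70.3326670435902 [ 0.52671282 -0.35182039  0.13857893] [ 0.52616851 -0.35119444  0.13824951]
grip 100 ((0.6484199166297913, 0.07883736491203308), (0.02857927978038788, 0.03208261355757713), 89.6361083984375)
blk 331 ((0.6598803997039795, 0.1379443109035492), (0.08526628464460373, 0.05666209012269974), 89.30467224121094)
```

The line has turned +70°, which is 4 clicks. It started 3 clicks from home, because home works out at -90°, along the cutter's x axis, so it now rests at click 7. The stop and block have not moved and the arm is clear.

```bash
python3 -c "
from plant import workorder
print(workorder.finish_job())"
```

```text
the job is handed in; nothing more can be done
None
```

I handed the job in at about 27 s, but no verdict came back: by my measurements the knob went fully home and back to its seventh click, the block is nipped between the left end plate and the rail stop, and I saw nothing else disturbed.

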